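# Find the solid forming balls by weight and tip them into the scale bowl

### The arm

A 7-joint arm with a two-finger parallel gripper is mounted at the origin on the work surface. World frame = base frame: x ahead of the robot, y to its left, z up, the work surface at z = 0. Lengths are in m, angles in rad, forces in N, time in s.
With the tool pointing down it reaches from about 0.4 to 0.85 m from the base axis. Payload 4.5 kg.
Tool frame: the origin (TCP) lies at the very end of the fingers, on their centre line; the grasp point (between the pads) lies 19 mm behind it; z points along the fingers, x is the direction in which the jaws open and shut, and the axes are right-handed (so a half turn about z gives the same grasp; the last joint's range is limited). The gripper opens to 88 mm and grips with 3 to 60 N. Pads are 18 mm wide; open, the fingers measure 123 mm over their backs; the gripper's body (75 mm by 187 mm) begins 45 mm behind the grasp point.
Start: joints at [-1.152, 0.689, -0.195, 1.565, 0.157, 0.902, -0.215], TCP at [0.235, 0.579, 0.239] pointing down, gripper open.
Joint ranges: [-3.01, 3.01], [-0.46, 2.08], [-1.47, 1.51], [0.13, 2.56], [-1, 4.14], [0.04, 2.09], [-2.66, 2.66]. Speed limits (rad/s): [2.57, 2.57, 3.14, 3.14, 3.14, 3.14, 3.14].

### API

Orientations are given as a unit quaternion [x, y, z, w].
In Python, from workcell import r gives the robot as it stands.
- The arm moves only by the tool play_rows, never from a script. Its argument "moves" is text: rows parted by semicolons, each of 5 numbers parted by spaces: the opening in per cent of the stroke, from 0 (shut) to 100 (fully open), then the shift along the tool's x, y, z in cm, then the turn about the tool's z in rad. In form: grip tx ty tz spin; .... A call has 1 to 12 rows; each row is the pose to reach, as a shift and turn from the pose measured when the call began, along the tool's axes at that moment; what a row does not reach only later rows make up. A row lasts 1/12 s, in which the tool goes at most 41.7 mm and 7.16 degrees, less where a joint would pass 70% of its speed; a pose out of reach is approached as far as the arm can. A call with a gripper value outside its range is refused whole. The fingers move at their own pace and stop on an object; "newtons" is the grip in N (left out, the last holds). Time passes only in rows, so rows that repeat a pose let the fingers close. It gives the time, the measured TCP pose, the force and the opening at its end, in the units of the state.
- r.sense(): the state, without advancing time (a new reading comes with each control period).
- r.snapshot(name): name is "side" or "top" or "wrist"; returns a dict with "color" (420x560x3 uint8, red, green, blue), "K" (3x3 intrinsics, pixels), "pose" (4x4, takes a point from camera to world coordinates). Camera axes: x right, y down, z forward; pixel columns grow to the right and rows downward; lengths in m; the calibration is good to about 2 mm. A picture is of the moment at which its call begins. There is no depth.
- r.sign_off(): hands the job in, once; it reports no verdict.
The state is a dict: "time": time; "qpos": joint angles; "joint_vel": joint speeds; "joint_torque": joint torques, N m; "tcp_pos": TCP position; "eef_rot": TCP orientation; "contact_force": force on the tool from outside, world axes, zero at the start; "wrist_torque": the same for the moment, N m; "gripper_width": finger opening in m.
Only numpy, scipy, OpenCV 4.12 (cv2) and the standard library are available. Lean on these libraries where they do the work, as an engineer would, in place of code of your own. Each camera call takes 0.05 s, during which the arm holds its last target.

### The job

Each of the three hooded scoop canisters holds a steel forming ball, but only two of the balls are solid: the third is a light hollow shell that looks the same, so judge the canisters by their weight as you lift them. Tip the two solid balls out into the bowl of the scale, keep the hollow one out of the bowl, and leave all three canisters standing upright on the counter. Do not disturb the spray can, the palette knife or the pot.

Things in the scene. Friction and masses are not known exactly. Their poses are not given: they have to be found in the camera images.
- canister_a_grip (a point): Centre of one of 3 identical hooded aluminium scoop canisters, 80 high, 58 wide (y), 104 long (x), walls 3; the letters say nothing of the contents. Point: 45 above the underside, mid-width. z up when standing; the mouth faces -x. The flat flanks, 58 apart, are full height from 29 in front (-x) to 30 behind the point: grip across y from above. The foot has that length too.
- canister_b_grip (a point): Centre of canister b, like a. All three: the front wall is a straight chute from the foot's front edge, leaning out 45 degrees to the lip, so the ball rolls out over the lip when the canister is tipped mouth down by more than 45 degrees; 60 degrees empties it. The roof covers all but the mouth.
- canister_c_grip (a point): Centre of canister c, like a. Masses, all three: canister alone 0.19 to 0.25 kg; with the hollow ball 0.23 to 0.29 kg; with a solid ball 0.38 to 0.44 kg. Which two hold solid balls is drawn anew each time.
- canister_a_lip (a point): Middle of the pouring lip of canister a: the front edge of its chute, 74 in front (-x of the canister) of its grip point, level with it when upright. Same axes. The ball (36 diameter) leaves over this lip. At the start the mouth looks towards the robot (-x of the world) to within 25 degrees.
- canister_b_lip (a point): Middle of the pouring lip of canister b: the front edge of its chute, 74 in front (-x of the canister) of its grip point, level with it when upright. Same axes. The ball (36 diameter) leaves over this lip. At the start the mouth looks towards the robot (-x of the world) to within 25 degrees.
- canister_c_lip (a point): Middle of the pouring lip of canister c: the front edge of its chute, 74 in front (-x of the canister) of its grip point, level with it when upright. Same axes. The ball (36 diameter) leaves over this lip. At the start the mouth looks towards the robot (-x of the world) to within 25 degrees.
- bowl_rim (a point): Centre of the mouth of the steel bowl on a white spring scale, in the plane of its rim, 133 above the counter when the bowl is empty. Bowl round, 190 across at the rim, 120 at its floor, 48 deep, sloping sides, walls 3, floor 4; anything that leans on it adds to the reading. z up. The scale itself is fixed to the counter; housing 150 x 130, 48 high.
- scale_bowl (a joint): How far the bowl has sunk under its load, m: 0 empty, about 0.0124 with one solid ball (0.19 kg), 0.0249 with two, 0.0026 more if the hollow ball (0.04 kg) is in it too. Soft spring, 150 N/m, stop at 0.032. All balls are polished steel, 36 diameter, alike to the eye.
- spray_can_mid (a point): Bystander: middle of an upright grey spray can, 52 diameter, 140 high, loose (point 70 up).
- palette_knife_mid (a point): Bystander: middle of a palette knife lying on the counter, 280 long along its x axis, 26 wide, 18 high, loose.
- mixing_pot_mid (a point): Bystander: middle of a small open steel pot, 100 diameter, 70 high, loose (point 35 up).
Things that resemble listed ones, but are neither listed nor needed, are in the scene too. Leave any red look-alike of the part that bears bowl_rim alone. What is shaped like the part that bears canister_c_grip but purple is not meant.

How it is judged:
On the way, in this order (a step that is already met when the one before it is completed fails the run):
1. a solid ball lies in the scale bowl (value of joint scale_bowl above 0.0112 m), for 0.3 s.
2. both solid balls lie in the scale bowl (value of joint scale_bowl above 0.0237 m), for 0.3 s.
At the end, for the whole second after the job is handed in: The bowl has sunk by 23.7 to 26.0 mm and is at rest, the reading of two solid balls without the hollow one; all three canisters stand on the counter (grip point 40 to 50 mm up), within 0.1 rad of upright (value of joint scale_bowl between 0.0237 and 0.026 m and velocity of joint scale_bowl between -0.01 and 0.01 m/s and angle between each of canister_a_grip, canister_b_grip, canister_c_grip's own z axis and vertical below 0.1 rad and height (world z) of canister_a_grip between 0.04 and 0.05 m and height (world z) of canister_b_grip between 0.04 and 0.05 m and height (world z) of canister_c_grip between 0.04 and 0.05 m); the robot touches nothing.
It fails at once if the spray can is moved by more than 30 mm (distance of spray_can_mid from where it was at the start of the episode above 0.03 m).
It fails at once if the palette knife is moved by more than 30 mm (distance of palette_knife_mid from where it was at the start of the episode above 0.03 m).
It fails at once if the mixing pot is moved by more than 30 mm (distance of mixing_pot_mid from where it was at the start of the episode above 0.03 m).
It also fails if it takes over 72 s, if anything falls off the work surface, if the arm or the gripper's body presses on something with over 40 N, if the wrist force passes 120 N, or if a joint passes its speed limit or range.

## Working session

There is one attempt and no reset: what is moved stays moved. The work goes in short steps, Python scripts to look and compute and a tool call to move; the robot and the scene stay as the last step left them, time stands still between calls to the robot, and variables do not carry over. Pictures are saved under pics/ and viewed, and the job is handed in when it is done.

Besides the shell and the picture viewer there is one more tool, called after "Request:" as name(argument=value, ...), one argument or row to a line, values as JSON. play_rows: Moves the arm, as the interface text tells. Its arguments: {"type":"object","properties":{"moves":{"type":"string"},"newtons":{"type":"number"}},"required":["moves"]}

```bash
ls; mkdir -p pics
python3 - <<'E'
from workcell import r
import cv2
s=r.sense(); print(s)
for n in ("side","top","wrist"):
    d=r.snapshot(n); cv2.imwrite(f"pics/{n}0.png",d["color"][:,:,::-1]); print(n,d["K"].round(1).tolist(),d["pose"].round(4).tolist())
E
```

```text
pics
{'time': 0.0, 'qpos': array([-1.15221597,  0.68999181, -0.19451048,  1.56637366,  0.15731276,
        0.90247902, -0.21506496]), 'joint_vel': array([ 6.86907527e-04, -5.69781991e-04, -6.71742661e-05, -4.40781782e-04,
        1.19435048e-03, -2.11720947e-04, -2.29514617e-04]), 'joint_torque': array([-5.56489667e-04, -5.27567589e+01, -1.26676798e+00, -1.53422481e+01,
       -5.25925797e-02,  6.68073175e-03,  1.80376087e-04]), 'tcp_pos': array([0.23440595, 0.5786827 , 0.23789716]), 'eef_rot': array([ 8.29227188e-01,  5.58910912e-01, -7.27896002e-04,  5.77900111e-04]), 'contact_force': array([-0.352431  ,  0.00744754,  0.60447508]), 'wrist_torque': array([-0.00645046, -0.01853839, -0.0206486 ]), 'gripper_width': 0.08799902967087947}
side [[484.1, 0.0, 285.1], [0.0, 484.1, 208.2], [0.0, 0.0, 1.0]] [[0.9749, -0.1407, 0.1723, 0.2825], [-0.2218, -0.6762, 0.7025, -1.0056], [0.0177, -0.7231, -0.6905, 1.0158], [0.0, 0.0, 0.0, 1.0]]
top [[423.0, 0.0, 269.9], [0.0, 423.0, 209.8], [0.0, 0.0, 1.0]] [[0.0273, -0.9847, 0.1719, 0.3108], [-0.9996, -0.0255, 0.0124, -0.0843], [-0.0079, -0.1722, -0.985, 1.3973], [0.0, 0.0, 0.0, 1.0]]
wrist [[344.1, 0.0, 280.1], [0.0, 344.1, 214.0], [0.0, 0.0, 1.0]] [[0.3756, 0.8957, 0.2381, 0.173], [0.9268, -0.3628, -0.0971, 0.6036], [-0.0006, 0.2572, -0.9664, 0.3861], [0.0, 0.0, 0.0, 1.0]]
```

View pics/top0.png

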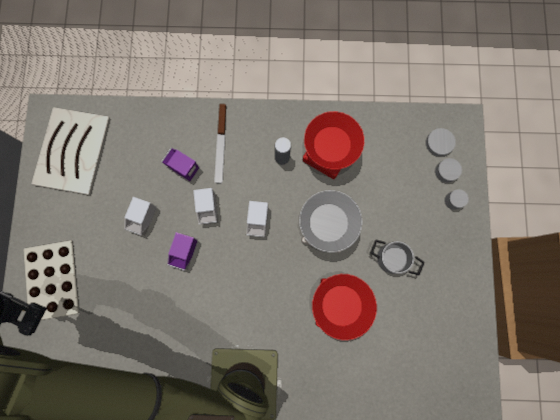

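View pics/side0.png

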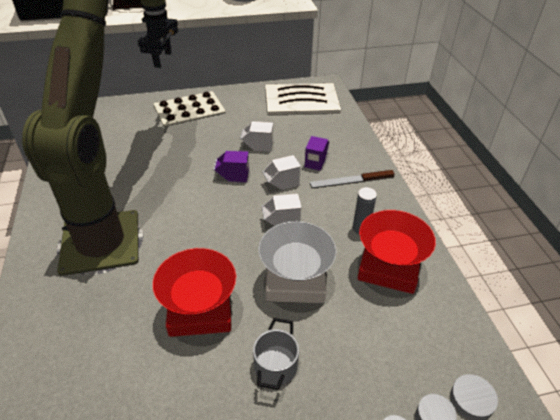

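View pics/wrist0.png

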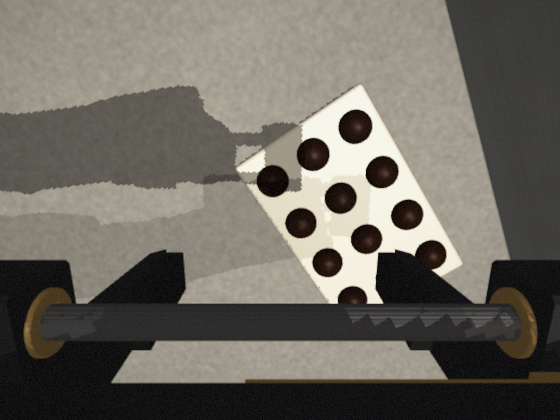

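Top view: grey-white canisters at (137,214), (205,205) and (257,217). Purple look-alikes are at (181,163) and (182,250). The grey bowl is at (330,222), with red look-alikes at (334,142) and (345,306). The spray can is at (283,150), the knife at (220,145) and the pot at (397,258). I take the white canisters and the grey bowl, and check them in a close crop.

Run:
```python
import cv2,numpy as np
im=cv2.imread("pics/top0.png")
c=im[170:260,110:290]; cv2.imwrite("pics/c1.png",cv2.resize(c,None,fx=4.4,fy=4.4,interpolation=cv2.INTER_CUBIC))
im=cv2.imread("pics/side0.png")
c=im[110:240,200:340]; cv2.imwrite("pics/c2.png",cv2.resize(c,None,fx=4.4,fy=4.4,interpolation=cv2.INTER_CUBIC))
```

```text
(no output)
```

View pics/c1.png

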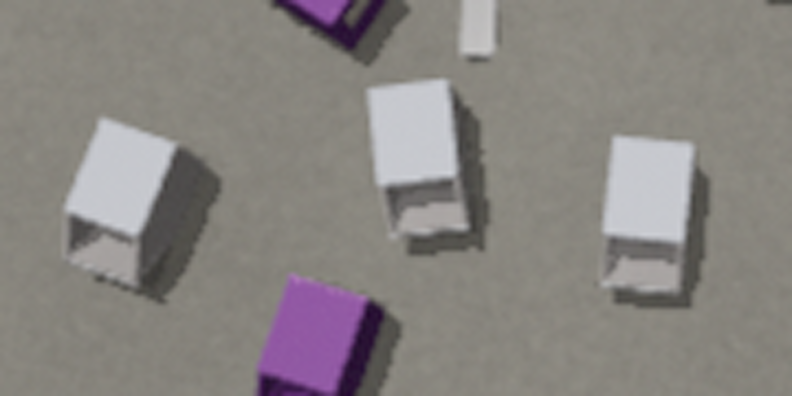

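View pics/c2.png

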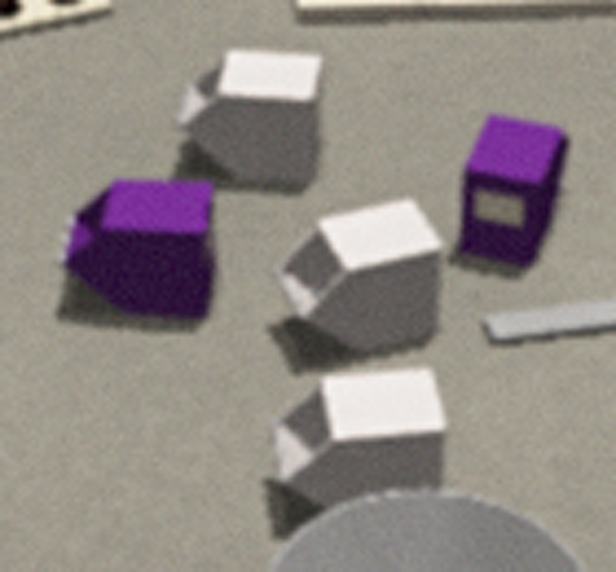

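The three targets are confirmed: white canisters with the mouths facing down the image, clear of the purple ones. Next I measure the roof rectangles on the plane z=0.08, plus the bowl and the bystanders.

```bash
cat > h.py <<'E'
import numpy as np,cv2
from workcell import r
def ray(d,uv,z):
    K,P=d["K"],d["pose"]; v=P[:3,:3]@np.linalg.inv(K)@np.array([uv[0],uv[1],1.]); o=P[:3,3]
    return (o+v*(z-o[2])/v[2])
def proj(d,p):
    K,P=d["K"],d["pose"]; q=K@(P[:3,:3].T@(np.asarray(p)-P[:3,3])); return q[:2]/q[2]
def roofs(d,thr=185):
    hsv=cv2.cvtColor(d["color"],cv2.COLOR_RGB2HSV)
    m=((hsv[...,2]>thr)&(hsv[...,1]<40)).astype(np.uint8)
    n,l,st,c=cv2.connectedComponentsWithStats(m); out=[]
    for i in range(1,n):
        if 120<st[i,4]<1500: out.append((c[i],l==i,st[i,4]))
    return out
def yawrect(d,mask,z=0.08):
    cs,_=cv2.findContours(mask.astype(np.uint8),cv2.RETR_EXTERNAL,cv2.CHAIN_APPROX_NONE)
    c=max(cs,key=cv2.contourArea)[:,0].astype(float)
    w=np.array([ray(d,p,z)[:2] for p in c])
    return cv2.minAreaRect((w*1000).astype(np.float32))
def tcp():
    s=r.sense(); return s
E
python3 - <<'E'
from h import *
d=r.snapshot("top")
hsv=cv2.cvtColor(d["color"],cv2.COLOR_RGB2HSV)
for t in (180,195):
  for c,m,a in roofs(d,t):
    print(t,c.round(1),a,[np.round(x,1) for x in yawrect(d,m)], ray(d,c,.08).round(4))
# bowl ellipse
g=cv2.cvtColor(d["color"],cv2.COLOR_RGB2GRAY)
for nm,uv,z in (("bowl",(330.5,221.5),.133),("spray",(283,145),.14),("pot",(397,258),.07),("knife",(220,145),.015),("redT",(334,142),.133),("redB",(345,306),.133),("wT",(441,142),.05)):
    print(nm,ray(d,uv,z).round(3))
c=d["color"][180:265,285:375,::-1]; cv2.imwrite("pics/bowl.png",cv2.resize(c,None,fx=6,fy=6,interpolation=cv2.INTER_CUBIC))
E
```

```text
180 [148.2  44.7] 506 [array([1102.5,  361.3]), array([ 89. , 106.4]), np.float64(1.3)] [1.0997 0.3618 0.08  ]
180 [183.3  45.6] 611 [array([1100.2,  243.8]), array([109. ,  86.6]), np.float64(88.7)] [1.0991 0.2419 0.08  ]
180 [217.   46.5] 665 [array([1098.8,  127.1]), array([108.6,  82.7]), np.float64(88.8)] [1.0982 0.1271 0.08  ]
180 [248.2  49.2] 422 [array([1097.5,   10. ]), array([ 77.5, 105.5]), np.float64(1.3)] [1.0906 0.0208 0.08  ]
180 [286.2  48.9] 667 [array([1096.1, -107.1]), array([ 77.4, 108. ]), np.float64(0.8)] [ 1.0949 -0.1076  0.08  ]
180 [320.8  50.1] 628 [array([1093.4, -223.6]), array([ 73.4, 104.7]), np.float64(0.0)] [ 1.0929 -0.2246  0.08  ]
180 [355.3  51.3] 590 [array([1092.4, -341.5]), array([105.1,  69.9]), np.float64(89.1)] [ 1.0914 -0.3411  0.08  ]
180 [421.2  54.4] 339 [array([1088.4, -563.9]), array([62.2, 80.8]), np.float64(1.3)] [ 1.0848 -0.5624  0.08  ]
180 [112.5  75.5] 457 [array([991.9, 479.4]), array([104.8, 106.3]), np.float64(1.3)] [0.9844 0.4734 0.08  ]
180 [146.9  77.9] 502 [array([993.6, 360.4]), array([106.7, 106.8]), np.float64(89.1)] [0.
[... 2839 characters left out ...]
-102.6]), array([42.2, 42.7]), np.float64(47.5)] [ 0.757  -0.1026  0.08  ]
195 [ 79.8 180.9] 426 [array([631.7, 545.1]), array([72.9, 95.1]), np.float64(77.9)] [0.619  0.5453 0.08  ]
195 [203.4 199.7] 353 [array([568. , 144.8]), array([68.2, 53. ]), np.float64(8.8)] [0.5677 0.1447 0.08  ]
195 [136.9 209.9] 362 [array([529.4, 353.9]), array([54.3, 68. ]), np.float64(72.9)] [0.5294 0.3538 0.08  ]
195 [256.9 212.5] 360 [array([530.9, -26.7]), array([53.4, 67.8]), np.float64(85.8)] [ 0.5308 -0.0267  0.08  ]
bowl [ 0.5   -0.252  0.133]
spray [ 0.735 -0.103  0.14 ]
pot [ 0.4   -0.468  0.07 ]
knife [0.772 0.11  0.015]
redT [ 0.751 -0.262  0.133]
redB [ 0.253 -0.295  0.133]
wT [ 0.789 -0.628  0.05 ]
```

View pics/bowl.png

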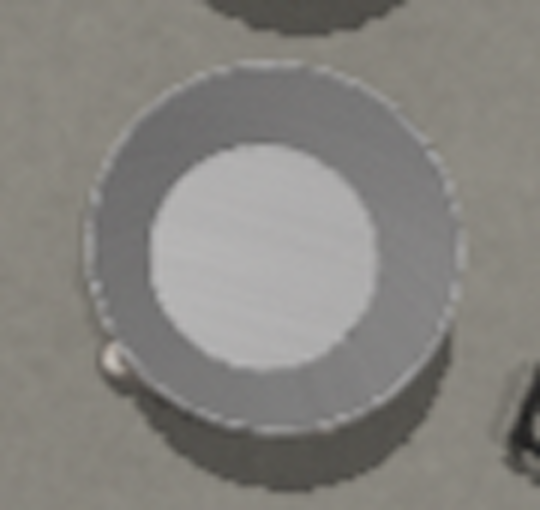

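The rectangles measure about 57x71 mm, matching the 58 mm width, and every target is within reach. Rays put the bowl at (0.500, -0.252). The tool can't be pitched with these moves, so I'll grip each canister near its rear edge. A firm grip lets me weigh it. A light grip lets it swing mouth-down about the pads over the bowl.

```bash
cat >> h.py <<'E'
from scipy.spatial.transform import Rotation as Ro
CAN={'L':((.5303,.3545),-17.4),'M':((.5685,.1456),8.7),'R':((.5312,-.0264),-4.3)}
def gp(n,back):   # grasp xy, 'back' mm behind grip point
    (x,y),a=CAN[n]; a=np.radians(a); k=(4.5+back)/1000
    return np.array([x+k*np.cos(a),y+k*np.sin(a)])
def shift(p,yaw=None):
    """tool-frame shift (cm) and spin to get TCP to p, tool x at yaw deg+90 (canister x yaw)"""
    s=r.sense(); R=Ro.from_quat(s['eef_rot']).as_matrix(); t=s['tcp_pos']
    d=R.T@(np.asarray(p)-t)*100
    ang=np.degrees(np.arctan2(R[1,0],R[0,0])); sp=None
    if yaw is not None: sp=-((yaw+90-ang+90)%180-90); sp=round(np.radians(sp),3)
    tilt=np.degrees(np.arccos(-R[2,2]))
    print('t',round(s['time'],2),'tcp',t.round(4),'ang',ang.round(1),'tilt',tilt.round(2),'F',s['contact_force'].round(2),'M',s['wrist_torque'].round(2),'w',round(s['gripper_width'],4),'-> shift cm',d.round(2),'spin',sp)
E
python3 - <<'E'
from h import *
p=gp('L',20);print(p);shift([*p,.15],-17.4)
E
```

```text
[0.55367889 0.3471735 ]
t 0.2 tcp [0.2345 0.579  0.2382] ang 68.0 tilt 0.06 F [ 0.51 -0.07 -0.09] M [-0.03 -0.01 -0.02] w 0.088 -> shift cm [-9.5  38.28  8.84] spin -0.081
```

Request:
play_rows(
  moves="100 -1.0 4.0 0.5 0; 100 -2.0 8.0 1.5 -0.02; 100 -3 12 2.5 -0.04; 100 -4 16 3.5 -0.06; 100 -5 20 4.5 -0.08; 100 -6 24 5.5 -0.08; 100 -7 28 6.5 -0.08; 100 -8 32 7.5 -0.08; 100 -9 36 8.5 -0.08; 100 -9.5 38.3 8.8 -0.08; 100 -9.5 38.3 8.8 -0.08",
  newtons=60,
)

```text
time: 1.12
tcp_pos: [0.5607, 0.3383, 0.1485]
eef_rot: [0.81, 0.587, -0.001, 0.004]
contact_force: [0.7, -0.1, -0.3]
gripper_width: 0.0881
```

Run:
```python
from h import *
p=gp('L',20);shift([*p,.022],-17.4)
d=r.snapshot("wrist");cv2.imwrite("pics/w1.png",d["color"][...,::-1])
```

```text
t 1.12 tcp [0.5607 0.3383 0.1485] ang 71.9 tilt 0.48 F [ 0.7  -0.12 -0.32] M [-0.07 -0.03  0.04] w 0.0881 -> shift cm [ 0.71 -1.01 12.64] spin -0.013
```

View pics/w1.png

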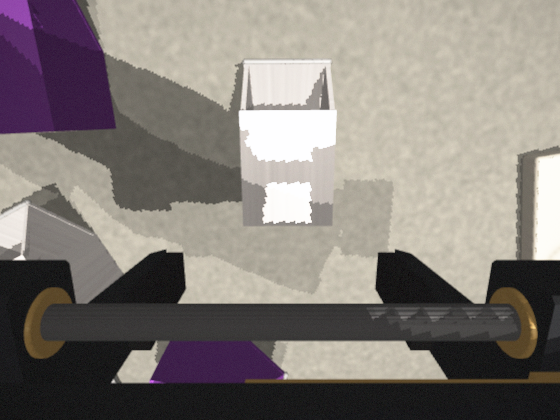

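The wrist view shows the left white canister centred near u=287 between the fingers, mouth upward in the image (towards -x), as expected. I descend.

Request:
play_rows(
  moves="100 0.7 -1.0 2 -0.01; 100 0.7 -1.0 5 -0.01; 100 0.7 -1.0 8 -0.01; 100 0.7 -1.0 11 -0.01; 100 0.7 -1.0 12.6 -0.01; 100 0.7 -1.0 12.6 -0.01; 100 0.7 -1.0 12.6 -0.01",
)

```text
time: 1.75
tcp_pos: [0.5486, 0.3523, 0.0227]
eef_rot: [0.805, 0.593, -0.002, 0.001]
contact_force: [-0.5, -0.2, -0.0]
gripper_width: 0.0883
```

Run:
```python
from h import *
p=gp('L',20);shift([*p,.022],-17.4)
d=r.snapshot("wrist");cv2.imwrite("pics/w2.png",d["color"][...,::-1])
d=r.snapshot("side");cv2.imwrite("pics/s2.png",cv2.resize(d["color"][60:240,180:380,::-1],None,fx=3,fy=3))
```

```text
t 1.75 tcp [0.5486 0.3523 0.0227] ang 72.8 tilt 0.27 F [-0.5  -0.2  -0.03] M [0.01 0.   0.03] w 0.0883 -> shift cm [-0.34  0.63  0.07] spin 0.003
```

View pics/w2.png

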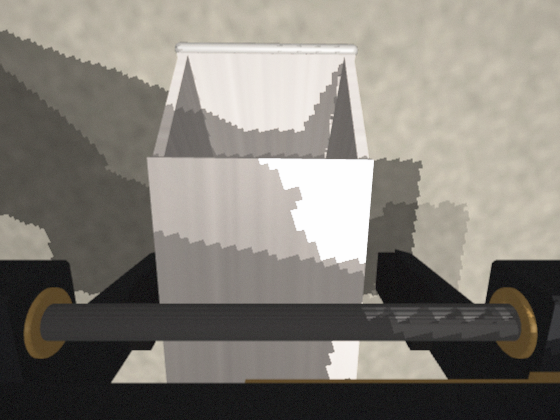

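View pics/s2.png

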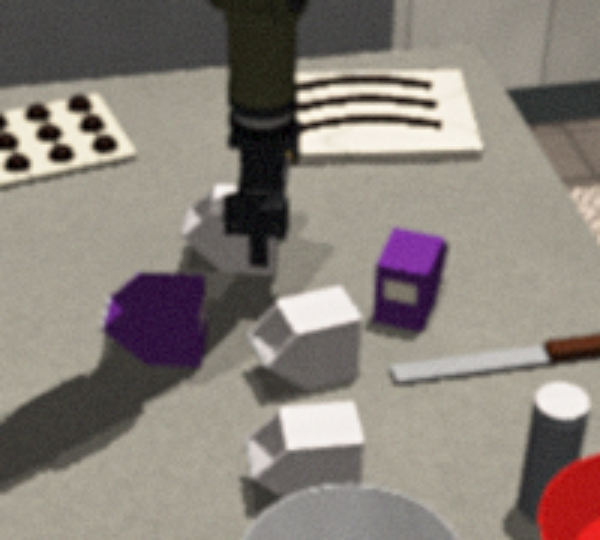

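The fingers straddle the left canister near its rear. I correct by 6 mm, close, and lift to weigh.

Request:
play_rows(
  moves="100 -0.3 0.6 0 0; 100 -0.3 0.6 0 0; 0 -0.3 0.6 0 0; 0 -0.3 0.6 0 0; 0 -0.3 0.6 0 0; 0 -0.3 0.6 0 0; 0 -0.3 0.6 -1 0; 0 -0.3 0.6 -2 0; 0 -0.3 0.6 -3 0; 0 -0.3 0.6 -3 0; 0 -0.3 0.6 -3 0",
  newtons=60,
)

```text
time: 2.77
tcp_pos: [0.5558, 0.3488, 0.0558]
eef_rot: [0.805, 0.593, 0.001, 0.002]
contact_force: [-1.1, -0.1, -2.4]
gripper_width: 0.058
```

Run:
```python
from h import *
p=gp('L',20);shift([*p,.022],-17.4)
d=r.snapshot("side");cv2.imwrite("pics/s3.png",cv2.resize(d["color"][80:200,180:340,::-1],None,fx=4,fy=4))
for i in range(3): r.snapshot("side");print(r.sense()['contact_force'].round(2),r.sense()['wrist_torque'].round(3))
```

```text
t 2.77 tcp [0.5558 0.3488 0.0558] ang 72.7 tilt 0.24 F [-1.14 -0.11 -2.37] M [-0.   -0.05 -0.04] w 0.058 -> shift cm [-0.22 -0.17  3.38] spin 0.002
[-0.54  0.06 -2.56] [-0.01  -0.012 -0.036]
[ 0.38  0.11 -2.32] [-0.007 -0.052 -0.025]
[ 0.04 -0.5  -1.86] [ 0.    -0.025  0.021]
```

View pics/s3.png

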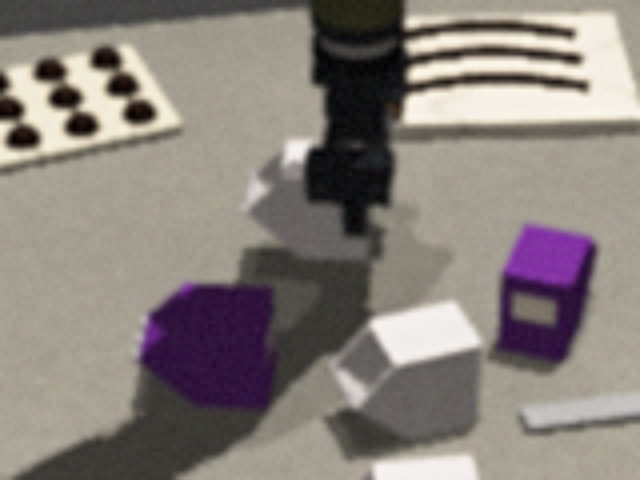

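The lifted canister reads about 2.3 N, or 0.23 kg, so the left one is the hollow one. It stayed level, so I set it back down.

Request:
play_rows(
  moves="0 0 0 1.2 0; 0 0 0 2.4 0; 0 0 0 3.2 0; 0 0 0 3.4 0; 0 0 0 3.4 0; 0 0 0 3.4 0; 100 0 0 3.4 0; 100 0 0 3.4 0; 100 0 0 3.4 0; 100 0 0 1 0; 100 0 0 -3 0; 100 0 0 -7 0",
)

```text
time: 3.97
tcp_pos: [0.5532, 0.3472, 0.1222]
eef_rot: [0.805, 0.593, -0.003, 0.002]
contact_force: [0.7, -0.1, 0.7]
gripper_width: 0.0876
```

Run:
```python
from h import *
p=gp('M',20);print(p);shift([*p,.15],8.7)
```

```text
[0.5927181  0.14930589]
t 3.97 tcp [0.5532 0.3472 0.1222] ang 72.7 tilt 0.4 F [ 0.71 -0.07  0.7 ] M [ 0.05 -0.06 -0.04] w 0.0876 -> shift cm [-17.74   9.65  -2.67] spin -0.453
```

Request:
play_rows(
  moves="100 -2 1 -2.5 -0.05; 100 -5 2.5 -2.7 -0.12; 100 -8 4.3 -2.7 -0.2; 100 -11 6 -2.7 -0.28; 100 -14 7.6 -2.7 -0.36; 100 -16 8.7 -2.7 -0.42; 100 -17.2 9.4 -2.7 -0.45; 100 -17.7 9.65 -2.7 -0.45; 100 -17.7 9.65 -2.7 -0.45; 100 -17.7 9.65 -2.7 -0.45",
)

```text
time: 4.8
tcp_pos: [0.5924, 0.151, 0.1495]
eef_rot: [0.653, 0.758, -0.003, -0.0]
contact_force: [-0.4, 0.9, 0.6]
gripper_width: 0.0884
```

Run:
```python
from h import *
p=gp('M',20);shift([*p,.022],8.7)
d=r.snapshot("wrist");cv2.imwrite("pics/w4.png",d["color"][...,::-1])
```

```text
t 4.8 tcp [0.5924 0.151  0.1495] ang 98.5 tilt 0.39 F [-0.4   0.92  0.57] M [0.13 0.01 0.02] w 0.0884 -> shift cm [-0.12  0.08 12.75] spin -0.003
```

View pics/w4.png

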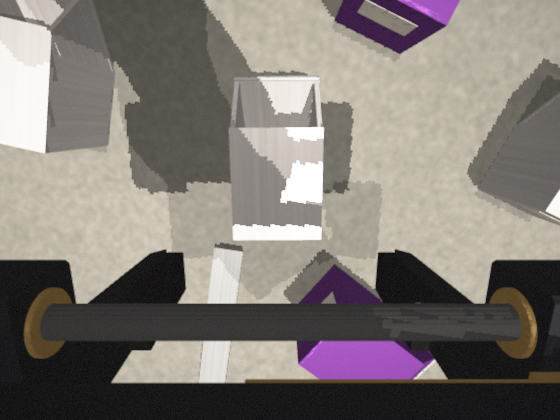

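Centred at u≈277, with the knife tip at (230,245) clear behind it. I descend, grip and lift.

Request:
play_rows(
  moves="100 -0.1 0.1 3 0; 100 -0.1 0.1 6 0; 100 -0.1 0.1 9 0; 100 -0.1 0.1 11.5 0; 100 -0.1 0.1 12.7 0; 100 -0.1 0.1 12.7 0; 100 -0.1 0.1 12.7 0; 0 -0.1 0.1 12.7 0; 0 -0.1 0.1 12.7 0; 0 -0.1 0.1 12.7 0; 0 -0.1 0.1 12.7 0",
)

```text
time: 5.77
tcp_pos: [0.5936, 0.1506, 0.0239]
eef_rot: [0.652, 0.758, -0.002, 0.0]
contact_force: [-0.4, -0.6, 0.8]
gripper_width: 0.0638
```

Run:
```python
from h import *
p=gp('M',20);shift([*p,.022],8.7)
d=r.snapshot("side");cv2.imwrite("pics/s5.png",cv2.resize(d["color"][100:240,220:380,::-1],None,fx=4,fy=4))
```

```text
t 5.77 tcp [0.5936 0.1506 0.0239] ang 98.6 tilt 0.27 F [-0.39 -0.57  0.79] M [ 0.05  0.05 -0.06] w 0.0638 -> shift cm [-0.11 -0.1   0.19] spin -0.002
```

View pics/s5.png

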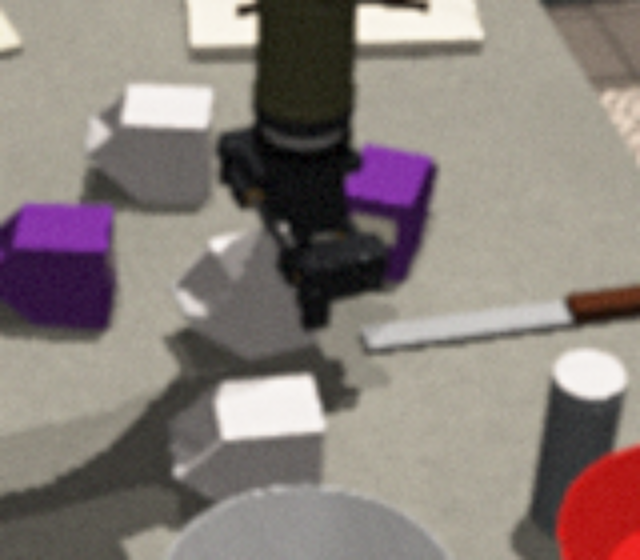

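Request:
play_rows(
  moves="0 0 0 0 0; 0 0 0 0 0; 0 0 0 -1.5 0; 0 0 0 -4 0; 0 0 0 -7 0; 0 0 0 -8 0; 0 0 0 -8 0; 0 0 0 -8 0",
  newtons=60,
)

```text
time: 6.48
tcp_pos: [0.5935, 0.1502, 0.1032]
eef_rot: [0.652, 0.758, -0.003, 0.001]
contact_force: [-0.5, 0.1, -4.7]
gripper_width: 0.0573
```

Run:
```python
from h import *
p=gp('M',20);shift([*p,.022],8.7)
d=r.snapshot("side");cv2.imwrite("pics/s6.png",cv2.resize(d["color"][100:240,220:380,::-1],None,fx=4,fy=4))
print(r.sense()['contact_force'].round(2))
```

```text
t 6.48 tcp [0.5935 0.1502 0.1032] ang 98.6 tilt 0.34 F [-0.53  0.12 -4.68] M [ 0.04 -0.11 -0.  ] w 0.0573 -> shift cm [-0.04 -0.06  8.12] spin -0.002
[-0.5   0.37 -4.79]
```

View pics/s6.png

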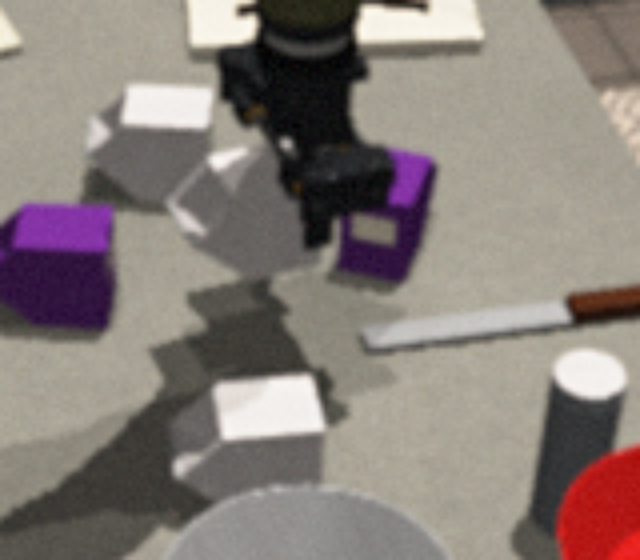

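This one weighs about 4.7 N and is held level, so it is solid. I carry it over the bowl.

Run:
```python
from h import *
shift([.56,-.252,.215],0)
```

```text
t 6.53 tcp [0.5928 0.1499 0.1023] ang 98.6 tilt 0.44 F [-0.5   0.37 -4.79] M [ 0.1  -0.07 -0.05] w 0.0577 -> shift cm [-39.31  -9.31 -11.02] spin 0.15
```

Request:
play_rows(
  moves="0 -0.5 0 -3 0; 0 -3 -0.5 -6 0.02; 0 -6.5 -1.2 -8.5 0.04; 0 -10.2 -2.2 -10.5 0.06; 0 -14 -3.2 -11 0.08; 0 -17.9 -4.2 -11 0.1; 0 -21.8 -5.2 -11 0.12; 0 -25.7 -6.1 -11 0.14; 0 -29.6 -7 -11 0.15; 0 -33.4 -7.9 -11 0.15; 0 -36.8 -8.7 -11 0.15; 0 -39.3 -9.3 -11 0.15",
)

```text
time: 7.53
tcp_pos: [0.5575, -0.2565, 0.2122]
eef_rot: [0.709, 0.706, -0.006, -0.001]
contact_force: [0.6, 0.3, -4.1]
gripper_width: 0.0579
```

Run:
```python
from h import *
shift([.56,-.252,.215],0)
```

```text
t 7.53 tcp [ 0.5575 -0.2565  0.2122] ang 89.8 tilt 0.68 F [ 0.64  0.3  -4.14] M [-0.01 -0.15  0.01] w 0.0579 -> shift cm [ 0.45  0.24 -0.29] spin -0.004
```

Over the bowl. I now lower the grip force in steps so that the canister swings mouth-down.

Request:
play_rows(
  moves="0 0.4 0.2 -0.3 0; 0 0.4 0.2 -0.3 0; 0 0.4 0.2 -0.3 0; 0 0.4 0.2 -0.3 0",
  newtons=15,
)

```text
time: 7.87
tcp_pos: [0.5595, -0.2503, 0.214]
eef_rot: [0.708, 0.707, -0.006, -0.002]
contact_force: [-0.6, -0.3, -4.5]
gripper_width: 0.0582
```

Run:
```python
from h import *
shift([.56,-.252,.215],0)
d=r.snapshot("side");cv2.imwrite("pics/s7.png",cv2.resize(d["color"][130:310,210:410,::-1],None,fx=3,fy=3))
```

```text
t 7.87 tcp [ 0.5595 -0.2503  0.214 ] ang 89.9 tilt 0.7 F [-0.6  -0.3  -4.55] M [ 0.07 -0.14 -0.01] w 0.0582 -> shift cm [-0.17  0.05 -0.1 ] spin -0.001
```

View pics/s7.png

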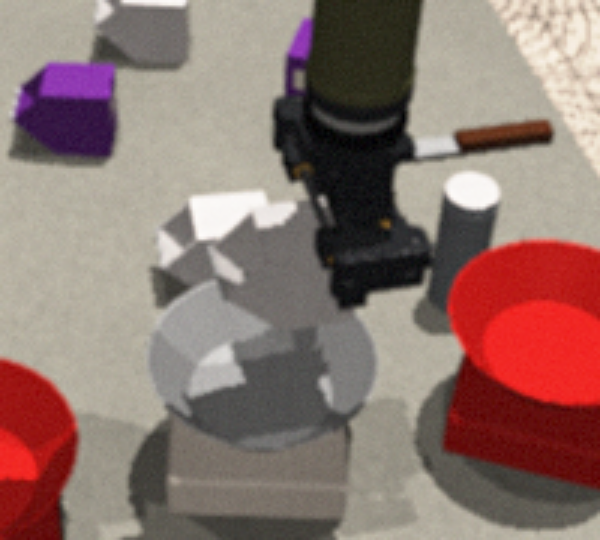

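It is still about level at 15 N, so I go to 8 N.

Request:
play_rows(
  moves="0 0 0 0 0; 0 0 0 0 0; 0 0 0 0 0; 0 0 0 0 0",
  newtons=8,
)

```text
time: 8.25
tcp_pos: [0.5598, -0.2499, 0.2145]
eef_rot: [0.707, 0.707, -0.006, -0.002]
contact_force: [-0.6, 0.3, -2.8]
gripper_width: 0.0583
```

Run:
```python
from h import *
shift([.56,-.252,.215],0)
d=r.snapshot("side");cv2.imwrite("pics/s8.png",cv2.resize(d["color"][130:310,210:410,::-1],None,fx=3,fy=3))
```

```text
t 8.25 tcp [ 0.5598 -0.2499  0.2145] ang 90.0 tilt 0.68 F [-0.57  0.31 -2.83] M [ 0.06 -0.1  -0.02] w 0.0583 -> shift cm [-0.21  0.02 -0.05] spin -0.0
```

View pics/s8.png

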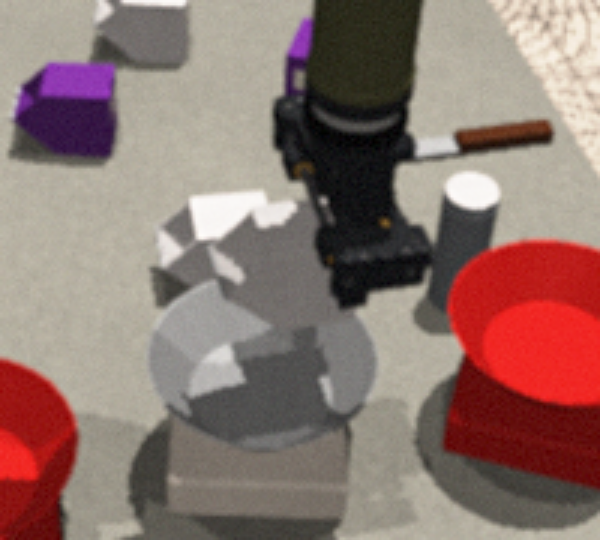

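Request:
play_rows(
  moves="0 0 0 0 0; 0 0 0 0 0; 0 0 0 0 0",
  newtons=6,
)

```text
time: 8.55
tcp_pos: [0.5597, -0.2502, 0.2145]
eef_rot: [0.707, 0.707, -0.006, -0.002]
contact_force: [-0.1, 0.7, -4.2]
gripper_width: 0.0579
```

Run:
```python
from h import *
shift([.56,-.252,.215],0)
d=r.snapshot("side");cv2.imwrite("pics/s9.png",cv2.resize(d["color"][130:310,210:410,::-1],None,fx=3,fy=3))
```

```text
t 8.55 tcp [ 0.5597 -0.2502  0.2145] ang 89.9 tilt 0.68 F [-0.07  0.73 -4.18] M [ 0.03 -0.14 -0.  ] w 0.0579 -> shift cm [-0.18  0.03 -0.05] spin -0.001
```

View pics/s9.png

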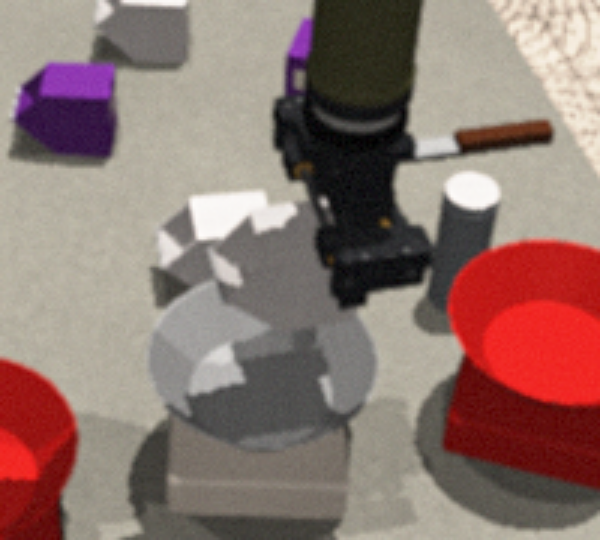

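At 6 N it begins to move: the lip has dropped about 3 px in the crop. I try 5 N.

Request:
play_rows(
  moves="0 0 0 0 0; 0 0 0 0 0; 0 0 0 0 0",
  newtons=5,
)

```text
time: 8.85
tcp_pos: [0.5596, -0.2503, 0.2146]
eef_rot: [0.707, 0.707, -0.006, -0.002]
contact_force: [-1.3, -0.5, -4.3]
gripper_width: 0.0579
```

Run:
```python
from h import *
shift([.56,-.252,.215],0)
d=r.snapshot("side");cv2.imwrite("pics/s10.png",cv2.resize(d["color"][130:310,210:410,::-1],None,fx=3,fy=3))
```

```text
t 8.85 tcp [ 0.5596 -0.2503  0.2146] ang 89.9 tilt 0.7 F [-1.34 -0.46 -4.31] M [ 0.04  0.15 -0.03] w 0.0579 -> shift cm [-0.17  0.04 -0.04] spin -0.001
```

View pics/s10.png

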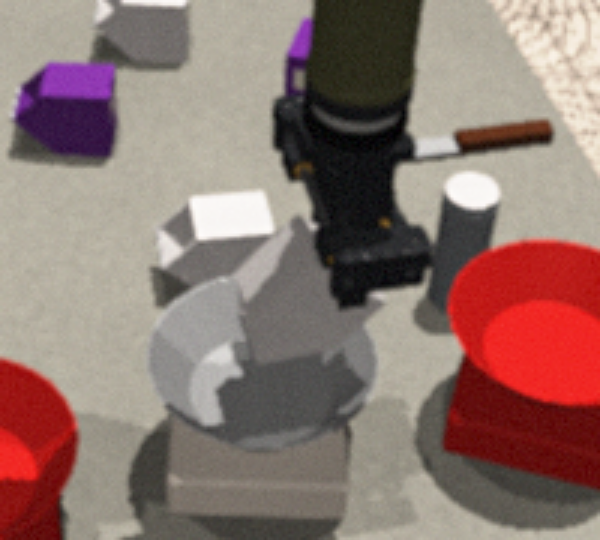

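It is swinging and now about 45° mouth-down. I let it continue at a slightly firmer grip.

Request:
play_rows(
  moves="0 0 0 0 0; 0 0 0 0 0",
  newtons=5,
)

```text
time: 9.07
tcp_pos: [0.5598, -0.2503, 0.2148]
eef_rot: [0.707, 0.707, -0.006, -0.002]
contact_force: [0.9, -0.0, -3.5]
gripper_width: 0.058
```

Run:
```python
from h import *
shift([.56,-.252,.215],0)
d=r.snapshot("side");cv2.imwrite("pics/s11.png",cv2.resize(d["color"][130:310,210:410,::-1],None,fx=3,fy=3))
```

```text
t 9.07 tcp [ 0.5598 -0.2503  0.2148] ang 89.9 tilt 0.68 F [ 0.86 -0.   -3.54] M [-0.   -0.04 -0.02] w 0.058 -> shift cm [-0.17  0.02 -0.02] spin -0.001
```

View pics/s11.png

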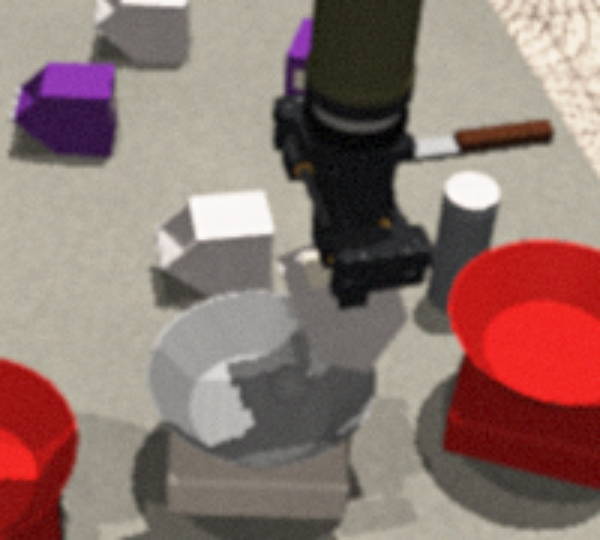

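It has swung through. A ball appears in the bowl, and the rim has sunk by about 12 px in the crop. I tighten the grip to stop the swing and look.

Request:
play_rows(
  moves="0 0 0 0 0; 0 0 0 0 0; 0 0 0 0 0; 0 0 0 0 0",
  newtons=6,
)

```text
time: 9.45
tcp_pos: [0.5596, -0.2503, 0.2148]
eef_rot: [0.707, 0.707, -0.006, -0.002]
contact_force: [-0.4, -0.6, -2.0]
gripper_width: 0.0578
```

Run:
```python
from h import *
shift([.56,-.252,.215],0)
d=r.snapshot("side");cv2.imwrite("pics/s12.png",cv2.resize(d["color"][170:310,240:400,::-1],None,fx=4,fy=4))
d=r.snapshot("top");cv2.imwrite("pics/t12.png",cv2.resize(d["color"][130:290,240:440,::-1],None,fx=3,fy=3))
```

```text
t 9.45 tcp [ 0.5596 -0.2503  0.2148] ang 89.9 tilt 0.69 F [-0.44 -0.58 -2.02] M [ 0.03 -0.07 -0.02] w 0.0578 -> shift cm [-0.17  0.04 -0.02] spin -0.001
```

View pics/s12.png

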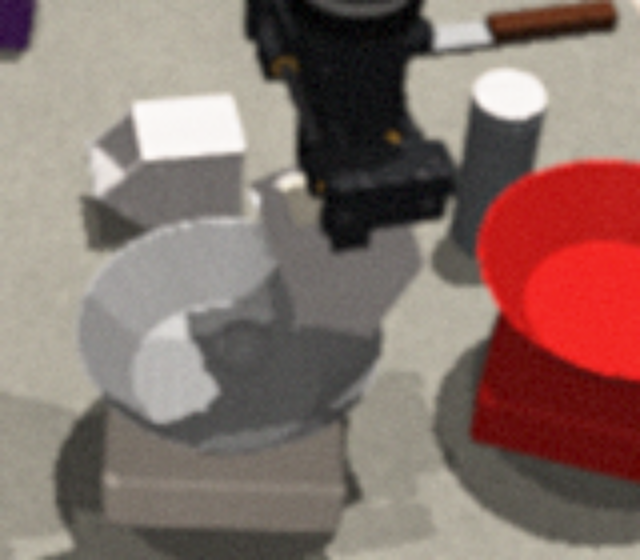

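View pics/t12.png

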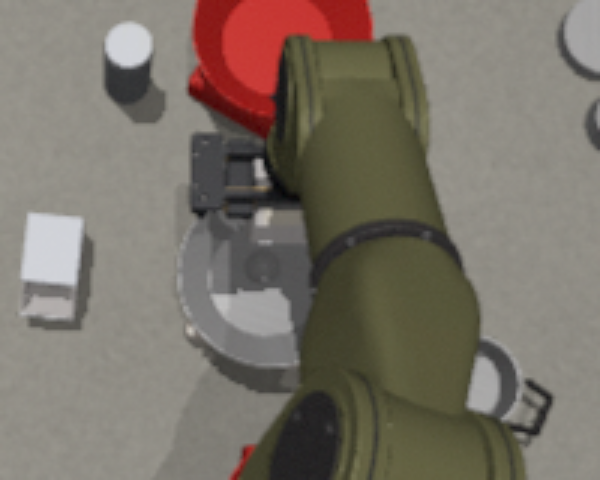

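The ball is in the bowl at (240,340), and the canister now reads 2 N, so it is empty. It hangs tilted about 105°. I'll carry it to clear counter at y≈0.095, touch the lip down, and drag and lower it towards +x so the counter pushes it back upright.

Run:
```python
from h import *
shift([.46,.095,.20],0)
d=r.snapshot("top")
for uv in ((182,250),(219,182)): print(ray(d,uv,.08).round(3),ray(d,uv,.01).round(3))
```

```text
t 9.55 tcp [ 0.5596 -0.2503  0.2147] ang 89.9 tilt 0.7 F [ 0.43  0.13 -1.25] M [ 0.03 -0.01 -0.  ] w 0.0578 -> shift cm [34.53 -9.99  1.39] spin -0.001
[0.406 0.203 0.08 ] [0.412 0.218 0.01 ]
[0.627 0.098 0.08 ] [0.643 0.107 0.01 ]
```

Request:
play_rows(
  moves="0 0.3 0 -2.5 0; 0 2 0 -4 0; 0 5 -0.8 -4 0; 0 8.8 -2 -4 0; 0 12.8 -3.2 -4 0; 0 16.8 -4.5 -4 0; 0 20.8 -5.8 -4 0; 0 24.8 -7 -3 0; 0 28.5 -8.2 -1 0; 0 32 -9.4 0 0; 0 34 -10 1.4 0; 0 34.5 -10 1.4 0",
  newtons=30,
)

```text
time: 10.6
tcp_pos: [0.457, 0.0997, 0.1985]
eef_rot: [0.704, 0.71, -0.006, -0.004]
contact_force: [-0.3, -0.3, -2.5]
gripper_width: 0.0578
```

Run:
```python
from h import *
shift([.46,.095,.09],0)
d=r.snapshot("side");cv2.imwrite("pics/s13.png",cv2.resize(d["color"][70:230,190:390,::-1],None,fx=4,fy=4))
d=r.snapshot("side");cv2.imwrite("pics/b13.png",cv2.resize(d["color"][210:310,240:350,::-1],None,fx=5,fy=5))
```

```text
t 10.6 tcp [0.457  0.0997 0.1985] ang 90.4 tilt 0.84 F [-0.34 -0.34 -2.54] M [0.04 0.01 0.04] w 0.0578 -> shift cm [-0.44  0.45 10.85] spin 0.008
```

View pics/s13.png

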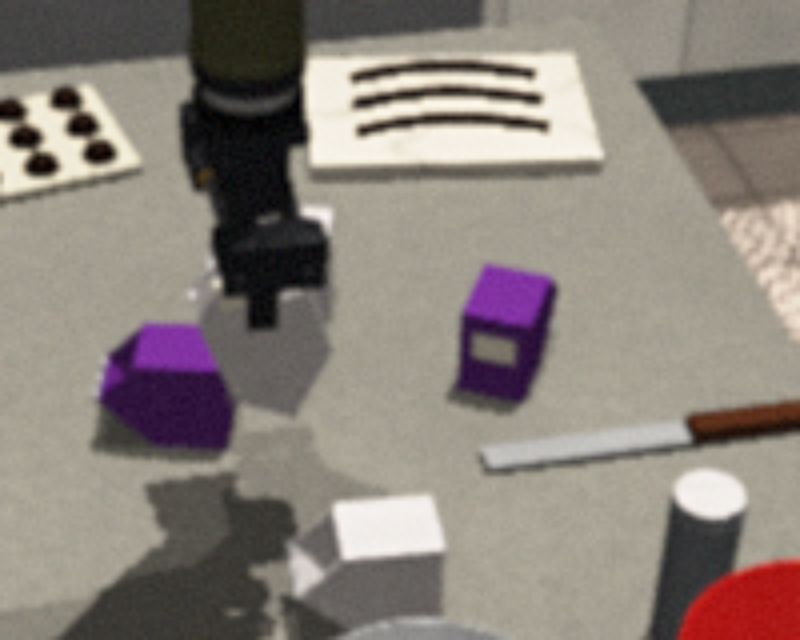

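View pics/b13.png

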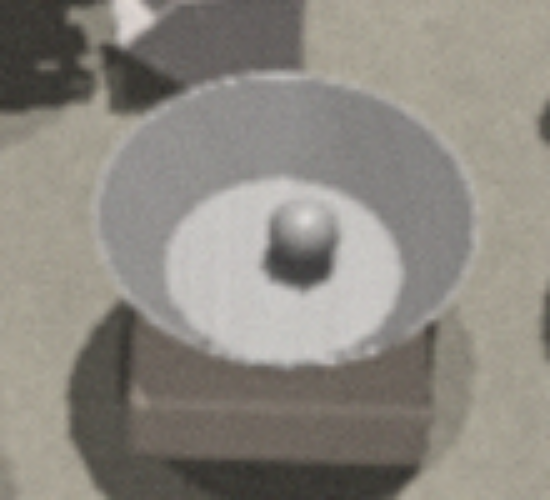

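The ball rests at the bowl centre. I lower until the lip touches.

Request:
play_rows(
  moves="0 -0.4 0 3 0; 0 -0.4 0 6 0; 0 -0.4 0 9 0; 0 -0.4 0 11 0; 0 -0.4 0 12 0; 0 -0.4 0 12.5 0; 0 -0.4 0 12.5 0",
  newtons=12,
)

```text
time: 11.28
tcp_pos: [0.4584, 0.0891, 0.0749]
eef_rot: [0.707, 0.707, -0.007, -0.001]
contact_force: [-0.2, -0.8, -3.6]
gripper_width: 0.058
```

Run:
```python
from h import *
shift([.46,.095,.09],0)
d=r.snapshot("side");cv2.imwrite("pics/s14.png",cv2.resize(d["color"][110:230,190:350,::-1],None,fx=4,fy=4))
```

```text
t 11.28 tcp [0.4584 0.0891 0.0749] ang 90.0 tilt 0.82 F [-0.22 -0.79 -3.62] M [-0.01  0.04 -0.05] w 0.058 -> shift cm [ 0.58  0.14 -1.52] spin -0.0
```

View pics/s14.png

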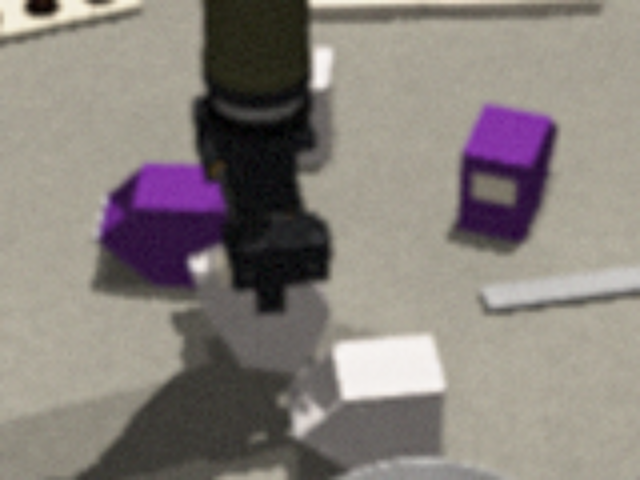

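Request:
play_rows(
  moves="0 0.5 0 0.5 0; 0 0.5 0.5 0.7 0; 0 0.5 1.2 0.7 0; 0 0.5 2 0.7 0; 0 0.5 2.8 0.7 0; 0 0.5 3.6 0.7 0",
  newtons=8,
)

```text
time: 11.83
tcp_pos: [0.4967, 0.0923, 0.0683]
eef_rot: [0.708, 0.706, -0.006, -0.0]
contact_force: [-1.5, 0.1, -0.5]
gripper_width: 0.0583
```

Run:
```python
from h import *
shift([.46,.095,.09],0)
d=r.snapshot("side");cv2.imwrite("pics/s15.png",cv2.resize(d["color"][110:230,190:350,::-1],None,fx=4,fy=4))
d=r.snapshot("wrist");cv2.imwrite("pics/w15.png",d["color"][:,:,::-1])
```

```text
t 11.83 tcp [0.4967 0.0923 0.0683] ang 89.8 tilt 0.7 F [-1.46  0.13 -0.46] M [-0.05  0.26  0.04] w 0.0583 -> shift cm [ 0.24 -3.69 -2.14] spin -0.003
```

View pics/s15.png

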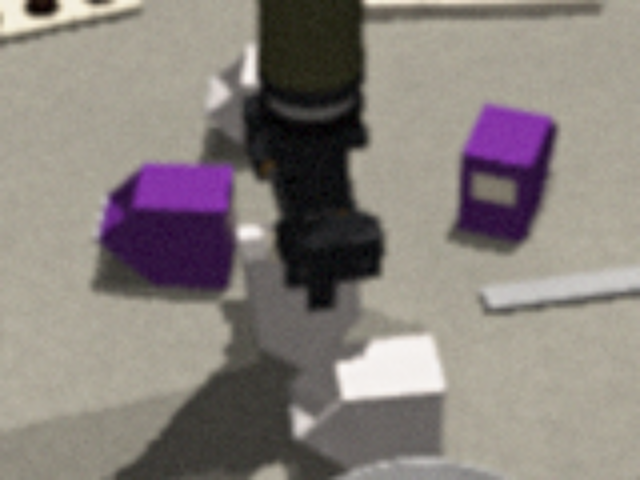

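View pics/w15.png

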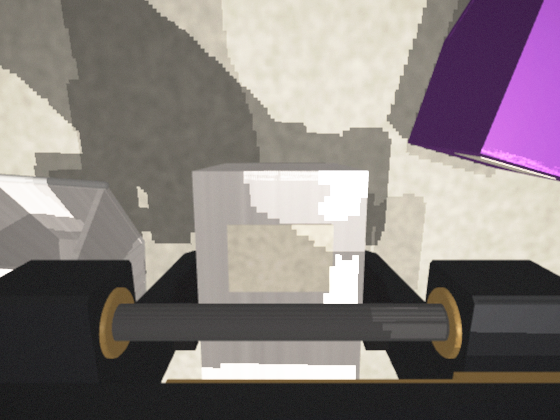

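The drag works, and the canister is now near 95°. I continue dragging while lowering along the arc.

Request:
play_rows(
  moves="0 0.2 0.8 0 0; 0 0.2 1.6 0 0; 0 0.2 2.4 0.1 0; 0 0.2 3.2 0.3 0; 0 0.2 4 0.6 0; 0 0.2 4.8 1.0 0; 0 0.2 5.5 1.4 0; 0 0.2 5.5 1.4 0",
  newtons=8,
)

```text
time: 12.6
tcp_pos: [0.5548, 0.0954, 0.0528]
eef_rot: [0.709, 0.706, -0.004, 0.0]
contact_force: [1.7, -0.7, -2.4]
gripper_width: 0.058
```

Run:
```python
from h import *
shift([.46,.095,.09],0)
d=r.snapshot("side");cv2.imwrite("pics/s16.png",cv2.resize(d["color"][110:230,190:350,::-1],None,fx=4,fy=4))
```

```text
t 12.6 tcp [0.5548 0.0954 0.0528] ang 89.8 tilt 0.42 F [ 1.68 -0.69 -2.41] M [ 0.11 -0.16 -0.04] w 0.058 -> shift cm [-0.1  -9.49 -3.67] spin -0.004
```

View pics/s16.png

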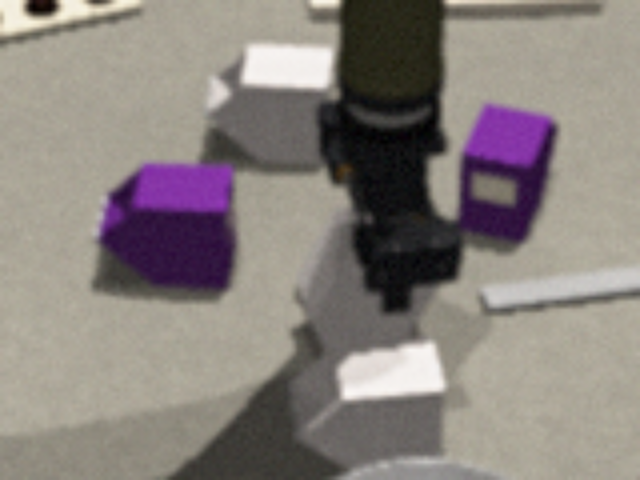

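Tilt is down to about 55°. I lower further so the foot's front edge levels it.

Request:
play_rows(
  moves="0 0 0.5 0.5 0; 0 0 0.8 1.0 0; 0 0 1.2 1.5 0; 0 0 1.5 2.0 0; 0 0 1.5 2.5 0; 0 0 1.5 2.9 0; 0 0 1.5 3.0 0; 0 0 1.5 3.0 0",
  newtons=8,
)

```text
time: 13.32
tcp_pos: [0.5697, 0.0949, 0.0234]
eef_rot: [0.709, 0.706, -0.004, 0.001]
contact_force: [1.1, -1.5, 7.7]
gripper_width: 0.0578
```

Run:
```python
from h import *
shift([.46,.095,.022],0)
d=r.snapshot("side");cv2.imwrite("pics/s17.png",cv2.resize(d["color"][110:230,190:350,::-1],None,fx=4,fy=4))
```

```text
t 13.32 tcp [0.5697 0.0949 0.0234] ang 89.8 tilt 0.42 F [ 1.1  -1.52  7.69] M [-0.05 -0.31  0.  ] w 0.0578 -> shift cm [ -0.03 -10.97   0.19] spin -0.004
```

View pics/s17.png

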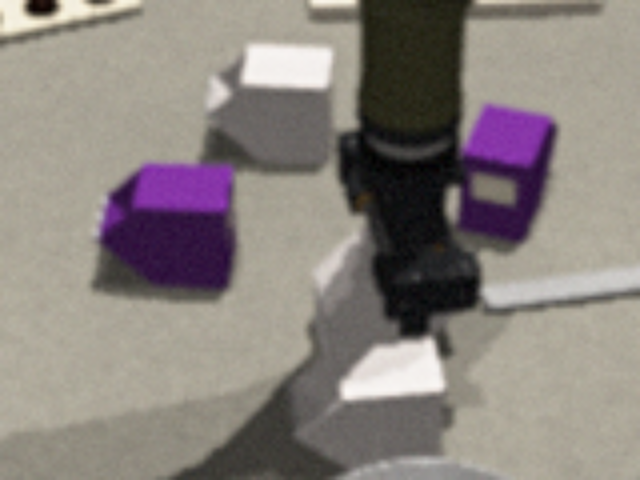

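Still about 30° mouth-down. I press a little lower while dragging +x.

Request:
play_rows(
  moves="0 0 0.5 0.2 0; 0 0 1.0 0.4 0; 0 0 1.5 0.6 0; 0 0 2.0 0.7 0; 0 0 2.0 0.7 0",
  newtons=6,
)

```text
time: 13.78
tcp_pos: [0.5895, 0.0947, 0.0155]
eef_rot: [0.709, 0.706, -0.004, 0.0]
contact_force: [-0.2, -0.1, -0.7]
gripper_width: 0.0576
```

Run:
```python
from h import *
shift([.46,.095,.022],0)
d=r.snapshot("side");cv2.imwrite("pics/s18.png",cv2.resize(d["color"][110:230,190:350,::-1],None,fx=4,fy=4))
d=r.snapshot("wrist");cv2.imwrite("pics/w18.png",d["color"][:,:,::-1])
```

```text
t 13.78 tcp [0.5895 0.0947 0.0155] ang 89.8 tilt 0.46 F [-0.15 -0.13 -0.73] M [0.08 0.07 0.  ] w 0.0576 -> shift cm [ -0.03 -12.96  -0.58] spin -0.004
```

View pics/s18.png

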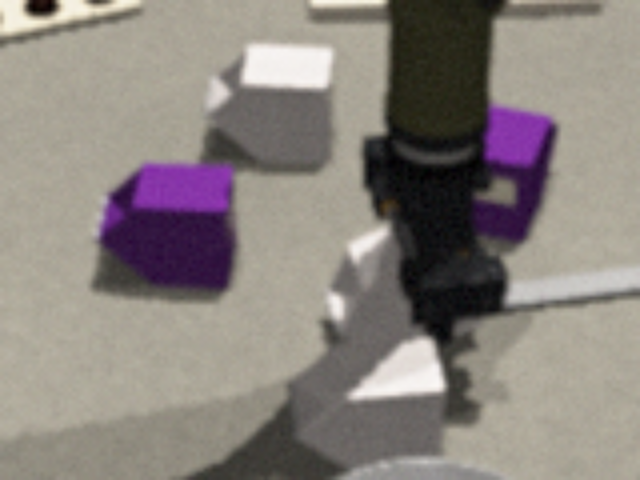

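View pics/w18.png

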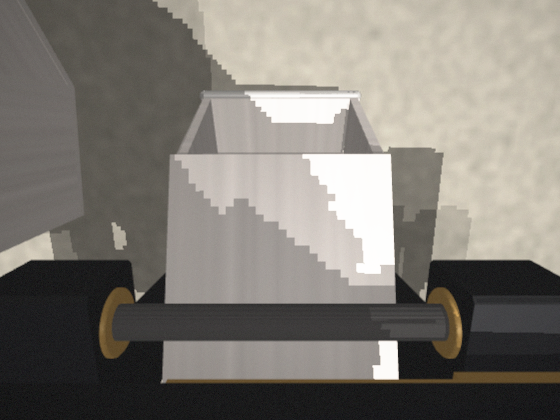

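Nearly upright, with the foot edge on the counter. Opening now lets it settle onto the foot.

Request:
play_rows(
  moves="100 0 0 0 0; 100 0 0 0 0; 100 0 0 0 0; 100 0 0 0 0; 100 0 0 -2 0; 100 0 0 -6 0; 100 0 0 -10 0; 100 -1 0 -13 0; 100 -4 0 -14 0",
  newtons=60,
)

```text
time: 14.63
tcp_pos: [0.5925, 0.0625, 0.1614]
eef_rot: [0.706, 0.708, 0.002, 0.001]
contact_force: [0.7, 0.8, 0.0]
gripper_width: 0.088
```

Run:
```python
from h import *
p=gp('R',20);print(p);shift([*p,.15],-4.3)
d=r.snapshot("side");cv2.imwrite("pics/s19.png",cv2.resize(d["color"][110:310,190:350,::-1],None,fx=3,fy=3))
d=r.snapshot("top");cv2.imwrite("pics/t19.png",cv2.resize(d["color"][130:290,100:400,::-1],None,fx=2.6,fy=2.6))
```

```text
[ 0.55563104 -0.02823698]
t 14.63 tcp [0.5925 0.0625 0.1614] ang 90.2 tilt 0.27 F [0.67 0.81 0.02] M [ 0.08 -0.06  0.01] w 0.088 -> shift cm [-9.06 -3.72  1.11] spin 0.079
```

View pics/s19.png

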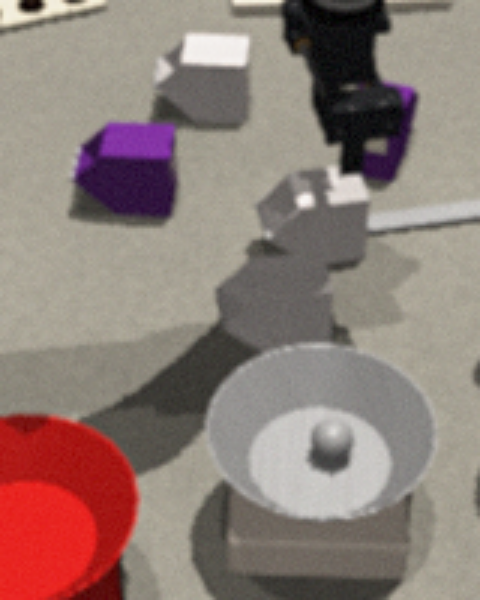

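View pics/t19.png

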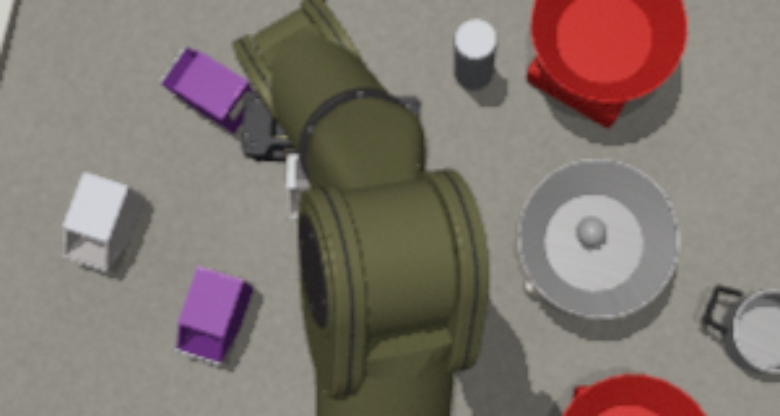

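Canister M stands upright, and the ball is in the bowl at crop (331,438). Now the right canister.

Request:
play_rows(
  moves="100 -2 -0.8 0.8 0.02; 100 -4.5 -1.8 1 0.05; 100 -7 -2.9 1 0.08; 100 -8.5 -3.5 1 0.08; 100 -9.0 -3.7 1 0.08; 100 -9.0 -3.7 1 0.08; 100 -9.0 -3.7 1 0.08",
)

```text
time: 15.32
tcp_pos: [0.554, -0.0389, 0.1492]
eef_rot: [0.738, 0.674, -0.003, 0.004]
contact_force: [0.8, 0.8, 0.1]
gripper_width: 0.0881
```

Run:
```python
from h import *
p=gp('R',20);shift([*p,.022],-4.3)
d=r.snapshot("wrist");cv2.imwrite("pics/w20.png",d["color"][:,:,::-1])
```

```text
t 15.32 tcp [ 0.554  -0.0389  0.1492] ang 84.8 tilt 0.54 F [0.78 0.81 0.13] M [ 0.03 -0.05 -0.05] w 0.0881 -> shift cm [ 1.19  0.05 12.71] spin -0.015
```

View pics/w20.png

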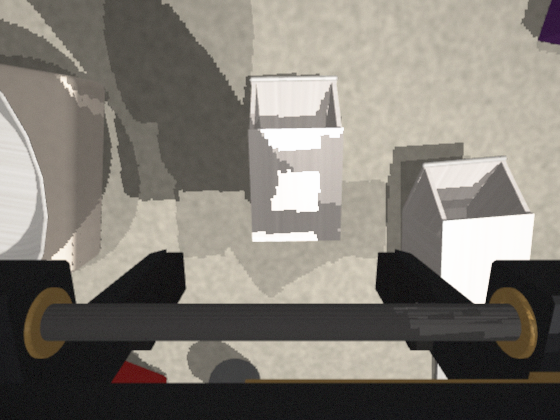

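R is centred at u≈296, which matches the +1.1 cm correction. I descend and grip.

Request:
play_rows(
  moves="100 1.1 0 0.5 -0.01; 100 1.1 0 3 -0.01; 100 1.1 0 6.5 -0.01; 100 1.1 0 9.5 -0.01; 100 1.1 0 11.7 -0.01; 100 1.1 0 12.6 -0.01; 100 1.1 0 12.6 -0.01; 0 1.1 0 12.6 -0.01; 0 1.1 0 12.6 -0.01; 0 1.1 0 12.6 -0.01; 0 1.1 0 12.6 -0.01; 0 1.1 0 12.6 -0.01",
  newtons=60,
)

```text
time: 16.37
tcp_pos: [0.5561, -0.0289, 0.0243]
eef_rot: [0.735, 0.678, -0.002, 0.004]
contact_force: [-0.8, 1.1, 6.2]
gripper_width: 0.0573
```

Request:
play_rows(
  moves="0 0 0 0 0; 0 0 0 0 0; 0 0 0 -2 0; 0 0 0 -5 0; 0 0 0 -8 0; 0 0 0 -8 0; 0 0 0 -8 0",
  newtons=60,
)

```text
time: 16.95
tcp_pos: [0.5567, -0.0282, 0.1052]
eef_rot: [0.735, 0.678, -0.001, 0.005]
contact_force: [1.0, -0.2, -4.5]
gripper_width: 0.0577
```

Run:
```python
from h import *
shift([.56,-.252,.215],0)
d=r.snapshot("side");cv2.imwrite("pics/s21.png",cv2.resize(d["color"][110:310,190:350,::-1],None,fx=3,fy=3))
print(r.sense()['contact_force'].round(2))
```

```text
t 16.95 tcp [ 0.5567 -0.0282  0.1052] ang 85.4 tilt 0.6 F [ 0.96 -0.24 -4.51] M [ 0.04 -0.1   0.03] w 0.0577 -> shift cm [-22.37   2.19 -10.77] spin -0.08
[ 0.05  0.23 -3.05]
```

View pics/s21.png

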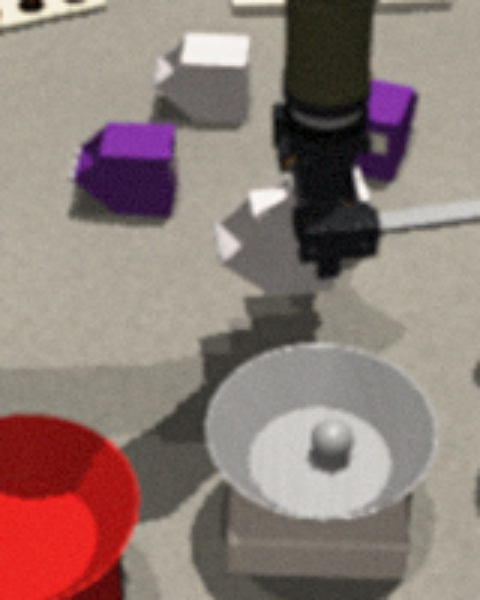

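Run:
```python
from h import *
a=[]
for i in range(10): r.snapshot("side"); a.append(r.sense()['contact_force'][2])
print(np.round(a,1),np.mean(a),r.sense()['tcp_pos'])
```

```text
[-5.  -3.2 -4.  -3.  -3.7 -3.8 -4.3 -4.1 -3.6 -4.5] -3.912916486525848 [ 0.55573696 -0.02806427  0.10393747]
```

The mean is -3.9 N, or 0.40 kg, so it is solid. I carry it over the bowl.

Request:
play_rows(
  moves="0 0 0 -3.5 0; 0 -1.5 0 -7 0; 0 -4 0.4 -9.5 -0.02; 0 -7.2 0.8 -10.7 -0.04; 0 -10.5 1.1 -10.8 -0.06; 0 -13.8 1.4 -10.8 -0.08; 0 -17 1.7 -10.8 -0.08; 0 -19.8 2 -10.8 -0.08; 0 -21.6 2.2 -10.8 -0.08; 0 -22.4 2.2 -10.8 -0.08; 0 -22.4 2.2 -10.8 -0.08; 0 -22.4 2.2 -10.8 -0.08",
)

```text
time: 18.5
tcp_pos: [0.5595, -0.2506, 0.2139]
eef_rot: [0.707, 0.707, -0.002, 0.003]
contact_force: [0.6, 0.8, -4.0]
gripper_width: 0.0573
```

Request:
play_rows(
  moves="0 0 0 0.3 0; 0 0 0 0.3 0; 0 0 0 0.3 0; 0 0 0 0.3 0",
  newtons=6,
)

```text
time: 18.83
tcp_pos: [0.5597, -0.2494, 0.2109]
eef_rot: [0.706, 0.708, -0.002, 0.003]
contact_force: [-1.6, 0.2, -3.9]
gripper_width: 0.0577
```

Run:
```python
from h import *
shift([.56,-.252,.215],0)
d=r.snapshot("side");cv2.imwrite("pics/s22.png",cv2.resize(d["color"][130:310,210:410,::-1],None,fx=3,fy=3))
```

```text
t 18.83 tcp [ 0.5597 -0.2494  0.2109] ang 90.2 tilt 0.44 F [-1.64  0.2  -3.86] M [0.02 0.15 0.01] w 0.0577 -> shift cm [-0.26  0.03 -0.41] spin 0.003
```

View pics/s22.png

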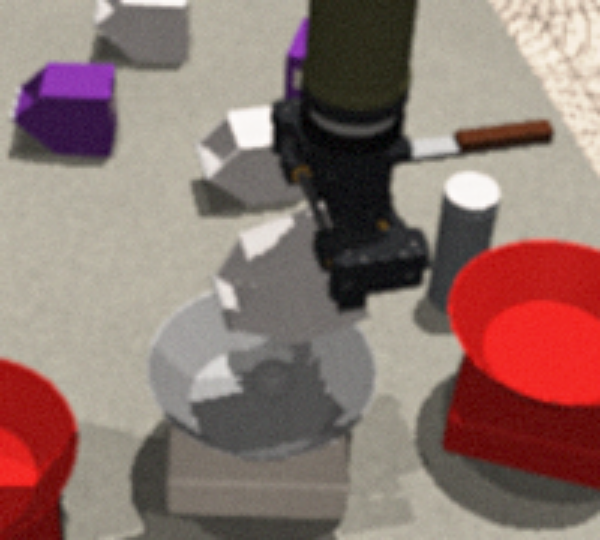

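It is already swinging, at about 25°. I continue and then tighten before it goes past 90°.

Request:
play_rows(
  moves="0 0 0 0 0; 0 0 0 0 0",
  newtons=6,
)

```text
time: 19.05
tcp_pos: [0.5595, -0.2494, 0.2109]
eef_rot: [0.706, 0.708, -0.002, 0.003]
contact_force: [1.1, -0.4, -4.6]
gripper_width: 0.0579
```

Run:
```python
from h import *
d=r.snapshot("side");cv2.imwrite("pics/s23.png",cv2.resize(d["color"][130:310,210:410,::-1],None,fx=3,fy=3))
```

```text
(no output)
```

View pics/s23.png

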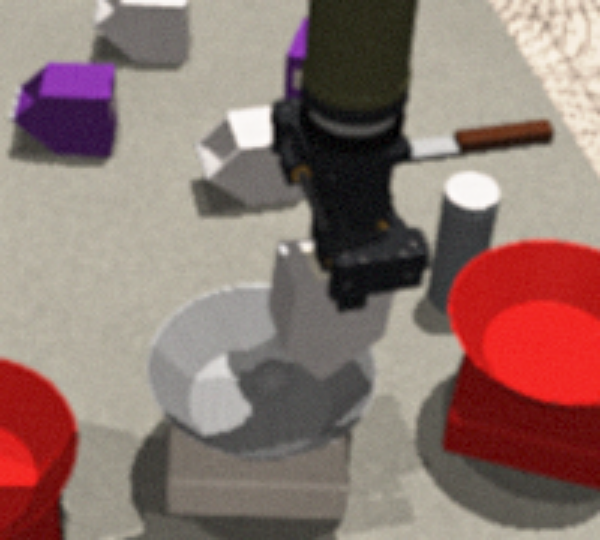

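About 85–90°. I tighten now.

Request:
play_rows(
  moves="0 0 0 0 0; 0 0 0 0 0; 0 0 0 0 0; 0 0 0 0 0",
  newtons=40,
)

```text
time: 19.43
tcp_pos: [0.5598, -0.2497, 0.2112]
eef_rot: [0.706, 0.708, -0.002, 0.003]
contact_force: [-0.5, 0.7, -1.4]
gripper_width: 0.0579
```

Run:
```python
from h import *
d=r.snapshot("side");cv2.imwrite("pics/s24.png",cv2.resize(d["color"][130:310,210:410,::-1],None,fx=3,fy=3))
a=[]
for i in range(6): r.snapshot("side"); a.append(r.sense()['contact_force'][2])
print(np.round(a,1),np.mean(a))
shift([.48,.0,.22],0)
```

```text
[-2.  -2.6 -1.9 -2.4 -2.  -1.7] -2.091903301706205
t 19.78 tcp [ 0.5599 -0.2496  0.2111] ang 90.1 tilt 0.45 F [ 0.86 -0.08 -1.67] M [-0.03  0.06  0.06] w 0.0576 -> shift cm [24.97 -7.92 -1.1 ] spin 0.002
```

View pics/s24.png

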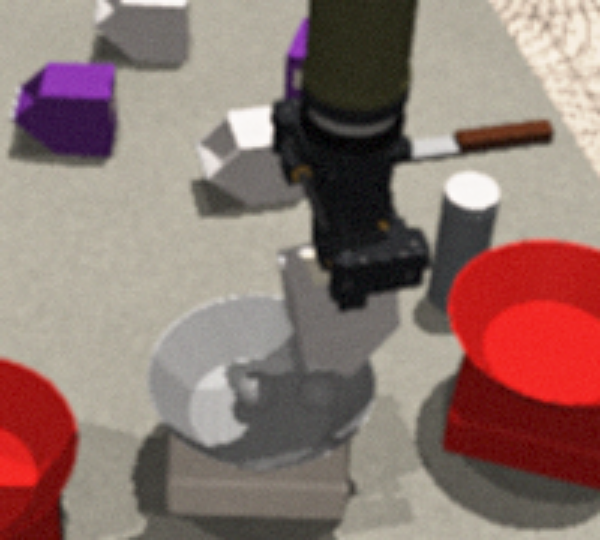

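Both balls are in the bowl, at (243,385) and (320,390), and the canister reads 2.1 N, so it is empty. I set it down the same way near its old spot, at y≈-0.03.

Request:
play_rows(
  moves="0 0.5 0 -2 0; 0 2.5 -0.5 -3 0; 0 5.5 -1.8 -3 0; 0 8.8 -3.5 -3 0; 0 12.2 -5.5 -3 0; 0 15.5 -7.5 -2 0; 0 18.5 -9.5 0 0; 0 20.8 -11 2.5 0; 0 21.8 -11.8 5.5 0; 0 22 -12 8.5 0; 0 22 -12 11 0; 0 22 -12 12.5 0",
  newtons=30,
)

```text
time: 20.78
tcp_pos: [0.4394, -0.0301, 0.0834]
eef_rot: [0.705, 0.709, -0.002, 0.003]
contact_force: [-3.7, 1.8, 47.0]
gripper_width: 0.0579
```

Run:
```python
from h import *
shift([.44,-.03,.0735],0)
d=r.snapshot("side");cv2.imwrite("pics/s25.png",cv2.resize(d["color"][130:310,190:390,::-1],None,fx=3,fy=3))
```

```text
t 20.78 tcp [ 0.4394 -0.0301  0.0834] ang 90.3 tilt 0.46 F [-3.72  1.82 46.97] M [0.53 0.85 0.03] w 0.0579 -> shift cm [0.01 0.06 0.99] spin 0.005
```

View pics/s25.png

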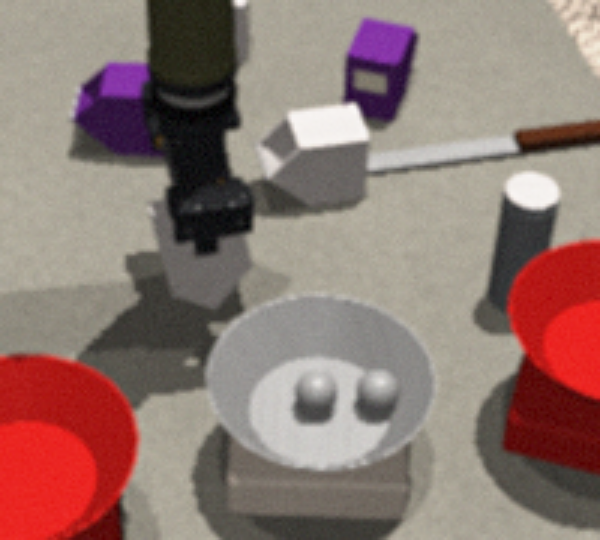

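The lip already touches, at 47 N. I back off 6 mm and drag with a light grip.

Request:
play_rows(
  moves="0 0 0 -0.6 0; 0 0 0.3 -0.6 0; 0 0 1 -0.4 0; 0 0 1.8 -0.2 0; 0 0 2.6 0 0; 0 0 3.4 0.2 0; 0 0 3.4 0.2 0",
  newtons=8,
)

```text
time: 21.42
tcp_pos: [0.477, -0.0297, 0.0808]
eef_rot: [0.706, 0.708, -0.0, 0.004]
contact_force: [-0.4, 0.4, 5.2]
gripper_width: 0.0577
```

Run:
```python
from h import *
shift([.44,-.03,.0735],0)
d=r.snapshot("side");cv2.imwrite("pics/s26.png",cv2.resize(d["color"][130:270,190:350,::-1],None,fx=4,fy=4))
```

```text
t 21.42 tcp [ 0.477  -0.0297  0.0808] ang 90.2 tilt 0.51 F [-0.38  0.39  5.16] M [ 0.04 -0.24 -0.03] w 0.0577 -> shift cm [-0.01 -3.7   0.71] spin 0.004
```

View pics/s26.png

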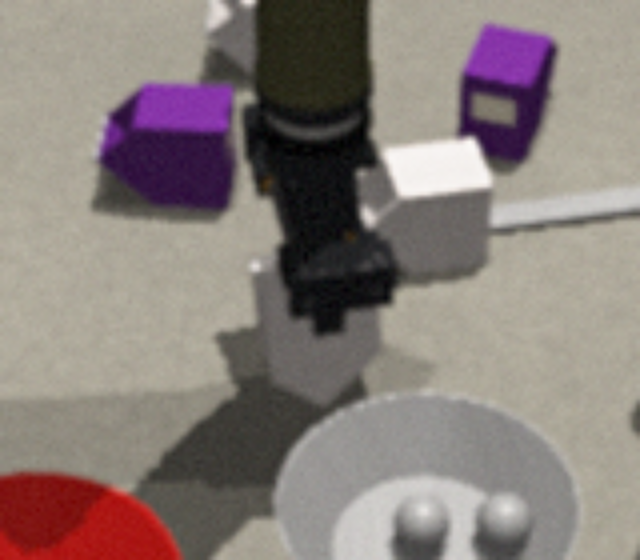

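Request:
play_rows(
  moves="0 0 0.8 0.2 0; 0 0 1.6 0.3 0; 0 0 2.4 0.5 0; 0 0 3.2 0.8 0; 0 0 4 1.2 0; 0 0 4.8 1.7 0; 0 0 5.6 2.2 0; 0 0 5.6 2.2 0",
  newtons=8,
)

```text
time: 22.13
tcp_pos: [0.5338, -0.0297, 0.0579]
eef_rot: [0.706, 0.708, -0.0, 0.004]
contact_force: [0.9, 0.6, -2.7]
gripper_width: 0.0579
```

Run:
```python
from h import *
shift([.44,-.03,.0735],0)
d=r.snapshot("side");cv2.imwrite("pics/s27.png",cv2.resize(d["color"][130:270,190:350,::-1],None,fx=4,fy=4))
```

```text
t 22.13 tcp [ 0.5338 -0.0297  0.0579] ang 90.2 tilt 0.49 F [ 0.89  0.6  -2.75] M [ 0.07 -0.15  0.01] w 0.0579 -> shift cm [-0.01 -9.37 -1.62] spin 0.003
```

View pics/s27.png

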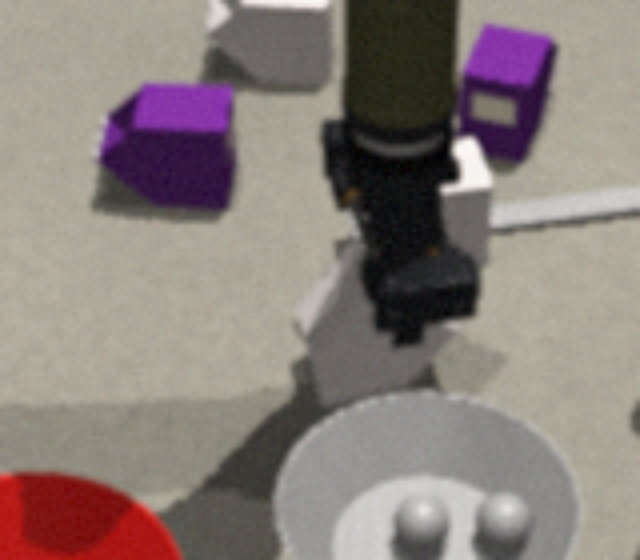

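About 45° now. I go on lowering and dragging.

Request:
play_rows(
  moves="0 0 0.4 0.6 0; 0 0 0.8 1.2 0; 0 0 1.2 1.8 0; 0 0 1.6 2.4 0; 0 0 2 2.9 0; 0 0 2.4 3.3 0; 0 0 2.8 3.6 0; 0 0 3.2 3.8 0; 0 0 3.2 3.8 0",
  newtons=6,
)

```text
time: 22.93
tcp_pos: [0.5652, -0.0298, 0.0197]
eef_rot: [0.706, 0.708, -0.001, 0.004]
contact_force: [1.1, 0.1, -1.6]
gripper_width: 0.0578
```

Run:
```python
from h import *
shift([.44,-.03,.0155],0)
d=r.snapshot("side");cv2.imwrite("pics/s28.png",cv2.resize(d["color"][130:270,190:350,::-1],None,fx=4,fy=4))
d=r.snapshot("wrist");cv2.imwrite("pics/w28.png",d["color"][:,:,::-1])
```

```text
t 22.93 tcp [ 0.5652 -0.0298  0.0197] ang 90.2 tilt 0.45 F [ 1.09  0.1  -1.61] M [ 0.11 -0.2   0.02] w 0.0578 -> shift cm [  0.03 -12.52   0.37] spin 0.003
```

View pics/s28.png

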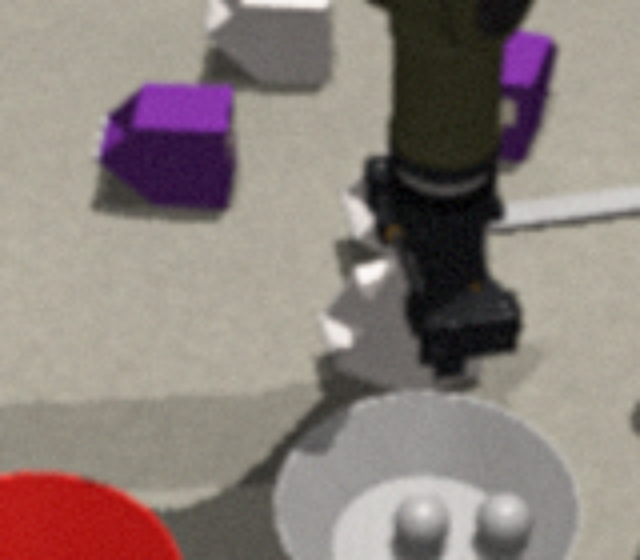

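View pics/w28.png

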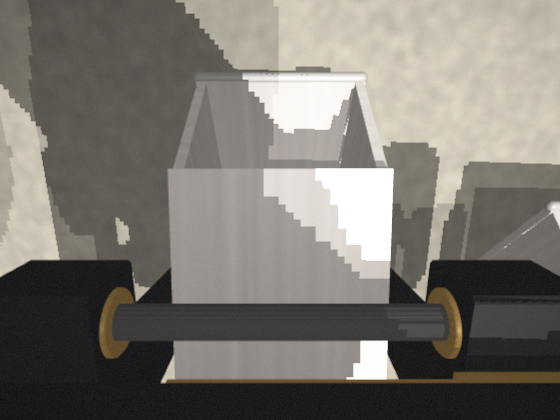

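Nearly upright, with the foot on the counter. I release and rise.

Request:
play_rows(
  moves="100 0 0 0 0; 100 0 0 0 0; 100 0 0 0 0; 100 0 0 0 0; 100 0 0 -3 0; 100 0 0 -7 0; 100 0 0 -11 0; 100 0 0 -15 0; 100 0 -3 -19 0; 100 0 -7 -22 0; 100 0 -11 -22 0; 100 0 -11 -22 0",
  newtons=30,
)

```text
time: 24.03
tcp_pos: [0.4479, -0.0294, 0.241]
eef_rot: [0.706, 0.709, -0.003, 0.004]
contact_force: [-0.5, -0.1, 0.1]
gripper_width: 0.0884
```

Request:
play_rows(
  moves="100 4 0 0 0; 100 8 0 0 0; 100 12 0 0 0; 100 16 0 0 0; 100 20 0 0 0; 100 24 0 0 0; 100 28 -2 0 0; 100 32 -5 0 0; 100 36 -8 0 0; 100 40 -11 0 0; 100 44 -14 0 0; 100 44 -14 0 0",
)

```text
time: 25.03
tcp_pos: [0.3037, 0.412, 0.2369]
eef_rot: [0.705, 0.709, -0.003, 0.003]
contact_force: [-0.0, -0.4, 0.6]
gripper_width: 0.0884
```

Run:
```python
from h import *
shift([.44,-.03,.0155],0)
d=r.snapshot("side");cv2.imwrite("pics/s29.png",d["color"][:,:,::-1])
t=r.snapshot("top");cv2.imwrite("pics/t29.png",t["color"][:,:,::-1])
for c,m,a in roofs(t,180):
    w=ray(t,c,.08)
    if w[0]<.62 and -.1<w[1]<.5 : print(c.round(1),a,[np.round(x,1) for x in yawrect(t,m)])
```

```text
t 25.03 tcp [0.3037 0.412  0.2369] ang 90.4 tilt 0.51 F [-0.02 -0.44  0.58] M [ 0.04 -0.03 -0.02] w 0.0884 -> shift cm [-44.08  13.36  22.53] spin 0.006
[257.8 203.3] 398 [array([561.7, -29.2]), array([71. , 57.2]), np.float64(1.5)]
[136.1 209. ] 399 [array([532.7, 356.7]), array([57.5, 71.1]), np.float64(73.8)]
```

View pics/s29.png

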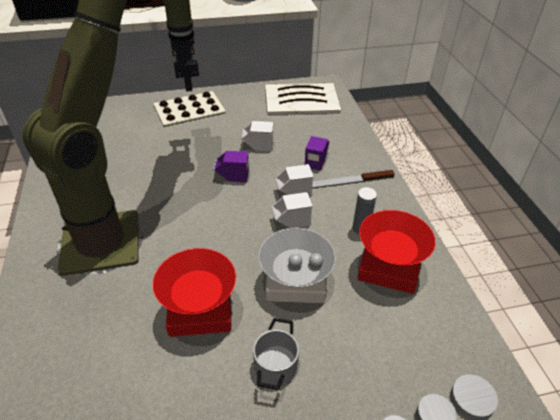

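View pics/t29.png

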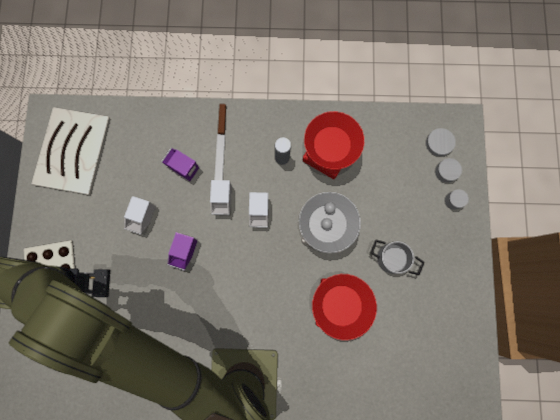

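Run:
```python
from h import *
t=r.snapshot("top");s=r.snapshot("side")
hsv=cv2.cvtColor(t["color"],cv2.COLOR_RGB2HSV)
m=((hsv[...,2]>180)&(hsv[...,1]<40)).astype(np.uint8); m[:183]=0; m[:,:205]=0; m[216:]=0; m[:,240:]=0
n,l,st,c=cv2.connectedComponentsWithStats(m); i=1+np.argmax(st[1:,4]); print(c[i],[np.round(x,1) for x in yawrect(t,l==i)])
a=cv2.resize(s["color"][120:235,235:355,::-1],None,fx=5,fy=5,interpolation=cv2.INTER_CUBIC)
cv2.imwrite("pics/s30.png",a)
b=cv2.resize(t["color"][165:245,195:365,::-1],None,fx=4.5,fy=4.5,interpolation=cv2.INTER_CUBIC)
cv2.imwrite("pics/t30.png",b)
# rim height: predicted side-view rim extremes for sink values, centre of bowl (0.5,-0.252)
for sink in (0,.0125,.0249):
    th=np.linspace(0,6.28,100); P=np.array([proj(s,[.5+.095*np.cos(k),-.252+.095*np.sin(k),.133-sink]) for k in th]); print(sink,P.min(0).round(1),P.max(0).round(1))
for k in (0,.08): print(proj(s,[.643,.107,k]).round(1))
```

```text
[219.13235294 191.98529412] [array([594.1,  96. ]), array([58.7, 57.2]), np.float64(1.5)]
0 [258.  220.8] [336.3 279.7]
0.0125 [258.1 224.2] [335.8 283.1]
0.0249 [258.2 227.6] [335.4 286.4]
[312.3 186.7]
[313.7 167.1]
```

View pics/s30.png

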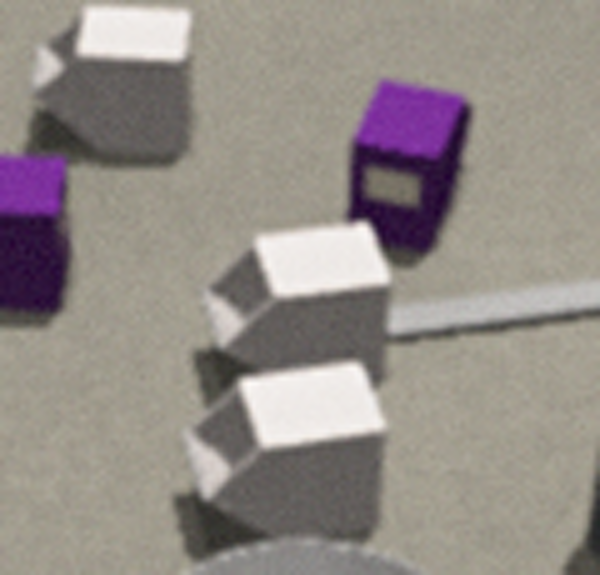

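View pics/t30.png

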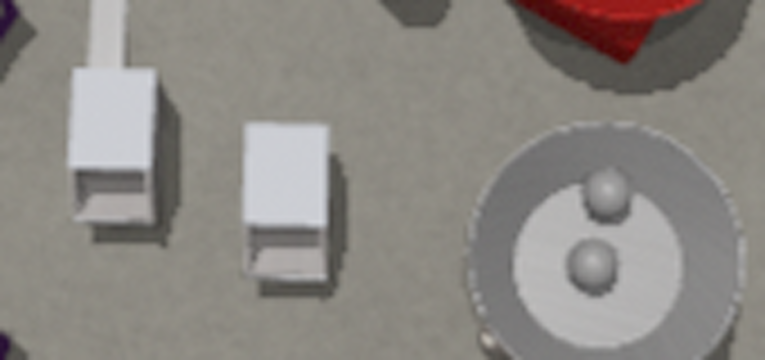

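Run:
```python
from h import *
a=cv2.imread("pics/top0.png");t=r.snapshot("top");b=t["color"][:,:,::-1]
for nm,(x,y,w,h) in dict(knife=(205,98,35,75),spray=(262,125,42,50),pot=(365,232,65,50)).items():
    A=cv2.cvtColor(a[y:y+h,x:x+w],cv2.COLOR_BGR2GRAY).astype(np.float32);B=cv2.cvtColor(np.ascontiguousarray(b[y:y+h,x:x+w]),cv2.COLOR_BGR2GRAY).astype(np.float32)
    print(nm,np.round(cv2.phaseCorrelate(A,B),2),np.abs(A-B).mean().round(1))
# tilt of canisters from vertical rear edges: compare M,R,L positions
for n,c in (('L',(.5347,.3532,-17.4)),):
    pass
s1=r.snapshot("side");s2=r.snapshot("side")
print(np.abs(s1["color"][220:300,250:345].astype(int)-s2["color"][220:300,250:345]).mean())
print(r.sense()['contact_force'].round(2),r.sense()['time'])
```

```text
Traceback (most recent call last):
ValueError: setting an array element with a sequence. The requested array has an inhomogeneous shape after 1 dimensions. The detected shape was (2,) + inhomogeneous part.
```

Run:
```python
from h import *
a=cv2.imread("pics/top0.png");t=r.snapshot("top");b=t["color"][:,:,::-1]
for nm,(x,y,w,h) in dict(knife=(205,98,35,75),spray=(262,125,42,50),pot=(365,232,65,50)).items():
    A=cv2.cvtColor(a[y:y+h,x:x+w],cv2.COLOR_BGR2GRAY).astype(np.float32);B=cv2.cvtColor(np.ascontiguousarray(b[y:y+h,x:x+w]),cv2.COLOR_BGR2GRAY).astype(np.float32)
    print(nm,cv2.phaseCorrelate(A,B),np.abs(A-B).mean().round(1))
s1=r.snapshot("side");s2=r.snapshot("side")
print(np.abs(s1["color"][220:300,250:345].astype(int)-s2["color"][220:300,250:345]).mean())
print(r.sense()['contact_force'].round(2),r.sense()['time'])
```

```text
knife ((-0.007788511658244346, 0.44089165640666295), 1.0218145864981192) 4.5
spray ((0.5230241767824602, 0.046422413273539576), 0.9838025046454536) 4.3
pot ((-0.027985805021884858, 0.04231210248297046), 0.9854998405774434) 4.2
3.0408333333333335
[-0.04  0.31  0.4 ] 25.4333
```

The bystanders have not moved (at most 0.5 px, about 1.5 mm), the bowl is still, all three canisters look upright, and the gripper is clear. I hand in.

Run:
```python
from workcell import r
print(r.sign_off())
```

```text
the job is handed in; nothing more can be done
None
```

I handed the job in at about 25 s: both solid balls are in the scale bowl, and the hollow one stayed in its canister. `sign_off` gave no verdict.

**Weighing:** The left canister read about 2.3 N (0.23 kg), so it is the hollow one, and I set it straight back down. The middle one read 4.1–4.8 N and the right one averaged 3.9 N, so both held solid balls.

**Pouring:** The moves cannot pitch the tool. I gripped each solid canister near its rear edge and loosened the grip to 5–6 N over the bowl so it swung mouth-down. Both canisters swung to at least 90°, the middle one to about 105°. I stood each one up again by dragging its lip along the counter in +x while lowering.

**Last checks:**
- **Bowl:** Two balls are visible and looked at rest. The rim sits at row 228 in the side view, against 227.6 predicted for a sink of 24.9 mm. I had no direct reading of the scale joint.
- **Canisters:** All three look upright in both views. I judged this by eye and by their edge lines, without measuring the tilt angle.
- **Bystanders:** The spray can, knife and pot shifted by at most 0.5 px, about 1.5 mm. The middle canister stands roughly 10 mm from the knife tip by estimate; I did not measure the gap.
- **Robot:** The gripper is open and clear of everything.

**What disagreed:** Single force readings scattered by about ±1 N, including one of 2.8 N on a solid canister, so I went by several readings. When I set the right canister down, its lip touched about 10 mm higher than I expected and the tool force briefly reached 47 N. That is under the 120 N wrist limit.

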